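Set out the slide player's kit around two string packets

ROBOT

A 6-joint arm with a two-finger parallel gripper is mounted at the origin on a cart in front of the work surface, level with it; the furniture and walls round the work are solid. World frame = base frame: x ahead of the robot, y to its left, z up, the work surface at z = 0. Lengths are in m, angles in rad, forces in N, time in s.
With the tool pointing down it reaches from about 0.3 to 0.85 m from the base axis. Payload 5.4 kg.
Tool frame: the origin (TCP) lies at the very end of the fingers, on their centre line; the grasp point (between the pads) lies 19 mm behind it; z points along the fingers, y is the direction in which the jaws open and shut (so a half turn about z gives the same grasp; the last joint's range is limited). The gripper opens to 85 mm and grips with 20 to 120 N. Pads are 22 mm wide; open, the fingers measure 114 mm over their backs; the gripper's body (76 mm by 85 mm) begins 54 mm behind the grasp point. The pads swing forward as they close: fully open they stand 13 mm farther back than shut.
Start: joints at [1.028, 0.158, 1.597, -0, 1.386, -0.21], TCP at [0.188, 0.543, 0.231] pointing down, gripper open.
Joint ranges: [-2.91, 2.91], [-0.94, 2.29], [0.18, 2.7], [-1.29, 4.43], [0.17, 2.64], [-3, 3]. Speed limits (rad/s): [2.57, 2.57, 3.14, 3.14, 3.14, 3.14].

INTERFACE

Orientations are given as a rotation vector (axis times angle).
In Python, from workcell import env gives the robot as it stands. The module is installed in compiled form; this text tells all that it offers.
- The arm moves only by the tool carry_out, never from a script. Its argument "rows" is one flat list of numbers, 7 for each row, row after row: the turn, a rotation vector about the tool's x, y, z in rad, then the shift along the tool's x, y, z in mm, then the opening, from 0 (shut) to 1 (fully open). A call has 1 to 12 rows; each row shifts and turns the commanded pose from where the row before left it, along the tool's axes as they then stand; what a row does not reach is not made up. A row lasts 1/8 s, in which the tool goes at most 62.5 mm and 10.7 degrees, less where a joint would pass 70% of its speed; a pose out of reach is approached as far as the arm can. A call with a gripper value outside its range is refused whole. The fingers move at their own pace and stop on an object; "grip_force" is the grip in N (left out, the last holds). Time passes only in rows, so rows that do not move let the fingers close. It gives the time, the measured TCP pose, the force and the opening at its end, in the units of the state.
- env.read_state(): the state, without advancing time (a new reading comes with each control period).
- env.get_image(name): name is "scene" or "top" or "wrist"; returns the picture (420x560x3 uint8, red, green, blue); there is no depth.
- env.camera_info(name): a dict with "intrinsics" (3x3 intrinsics, pixels), "rvec" (rotation vector, rad) and "tvec" (3), from world to camera coordinates, as OpenCV has them. Camera axes: x right, y down, z forward; pixel columns grow to the right and rows downward; lengths in m; the calibration is good to about 2 mm. A picture is of the moment at which its call begins: read the wrist's pose just before it. camera_info takes no time and is no camera call; for the wrist camera it gives the pose at the moment of the call.
- env.sign_off(): hands the job in, once; it reports no verdict.
The state is a dict: "t": time; "joint_positions": joint angles; "dq": joint speeds; "effort": joint torques, N m; "ee_pos": TCP position; "eef_rot": TCP orientation; "force": force on the tool from outside, world axes, zero at the start; "torque": the same for the moment, N m; "opening": opening from 0.0 (shut) to 1.0 (fully open).
Only numpy, scipy, OpenCV 4.12 (cv2) and the standard library are available. Lean on these libraries where they do the work, as an engineer would, in place of code of your own. Each camera call takes 0.05 s, during which the arm holds its last target.

TASK

Set out the slide player's kit for the next take: put the round pick tin in the middle of the red string packet and stand the nine-volt battery in the middle of the tin's lid. Lay the harmonica flat on the desk exactly midway between the red and the cream packets, its length running front to back (parallel to the packets' sides), and stand the blue glass slide upright on the desk squarely in front of the cream packet (on the robot's side), with about 3 cm between them. Leave the memory stick where it lies, and end with everything released and at rest.

Things in the scene. Friction and masses are not known exactly. Their poses are not given: they have to be found in the camera images.
- red_packet: Red square card packet of strings, 78 x 78 x 6 mm, lying flat, fixed to the desk; either the left or the right one of the two packets. Origin: centre of its underside; z up. Its top is 6 mm above the origin. Its -x side faces the robot (turned up to 0.1 rad), its y axis runs along the row of the two packets; the cream packet's centre lies 190 mm away along that axis, on one side or the other.
- cream_packet: Cream (off-white) square card packet of strings, 66 x 66 x 6 mm, lying flat, fixed to the desk. Origin: centre of its underside; z up. Its -x side is its front and faces the robot (turned up to 0.2 rad).
- tin: Round pick tin, dark blue lid on a white body, 64 mm across and 19 mm high, lid fixed shut, loose, about 60 g; grasp it across its diameter along its y axis, since its small hinge and lip jut out a few mm at its +x and -x rims (at the start its y axis points roughly front to back). Origin: centre of its underside; z up. The flat lid top is 19 mm above the origin.
- block_battery: Nine-volt block battery, black with an orange upper part, standing on its flat end, 18 (x) x 27 (y) x 48 (z) mm, the two terminals on top, loose, about 46 g; grasp across its 18 mm side (its x axis). Origin: centre of its underside; z up. 
- mouth_harp: Harmonica, silver-white covers on a red-brown comb, 26 (x) x 102 (y) x 21 (z) mm, lying flat, loose, about 115 g; grasp across its 26 mm width (its x axis). Origin: centre of its underside; z up. Its y axis runs along its length.
- glass_slide: Blue glass bottleneck slide, an open tube standing on end, 28 mm across and 66 mm high, loose, about 55 g; grasp round the outside. Origin: centre of its underside; z up. 
- memory_stick: Memory stick, white-and-blue with a silver end, 18 x 50 x 10 mm, lying flat and loose in front of the open wooden case; must stay where it lies. Origin: centre of its underside; z up. The fixed wooden case behind it covers x 0.45 to 0.68, y -0.10 to -0.36; its body is about 0.06 high and its raised lid at the back up to about 0.21 m: carry things over at 0.3 m.
There are look-alikes about, which are no part of the job. What is shaped like the mouth_harp but orange is not meant.

How it is judged:
At the end, for the whole second after the job is handed in: Tin on red packet, battery upright on tin: centres within 13 mm. Harmonica flat, within 110 mm of both packet centres, 20 mm of their line, 0.3 rad of red's x. Slide upright on desk, 55-100 mm in front of cream's centre, 25 mm sideways (its frame). All released, at rest (horizontal distance between tin and red_packet below 0.013 m and z of tin in the frame of red_packet between 0.003 and 0.01 m and angle between each of tin, block_battery, mouth_harp, glass_slide's own z axis and vertical below 0.1 rad and horizontal distance between block_battery and tin below 0.013 m and z of block_battery in the frame of tin between 0.015 and 0.023 m and horizontal distance between mouth_harp and red_packet below 0.11 m and horizontal distance between mouth_harp and cream_packet below 0.11 m and x of mouth_harp in the frame of red_packet between -0.02 and 0.02 m and angle between the y axis of mouth_harp and the x axis of red_packet, either way round below 0.3 rad and height (world z) of each of mouth_harp, glass_slide below 0.006 m and x of glass_slide in the frame of cream_packet between -0.1 and -0.055 m and y of glass_slide in the frame of cream_packet between -0.025 and 0.025 m and linear speed of each of tin, block_battery, mouth_harp, glass_slide below 0.02 m/s); the robot touches nothing.
It fails at once if the memory stick is moved by more than 15 mm (distance of memory_stick from where it was at the start of the episode above 0.015 m).
It also fails if it takes over 102 s, if anything falls off the work surface, if the arm or the gripper's body presses on something with over 40 N, if the wrist force passes 120 N, or if a joint passes its speed limit or range.

## Working session

There is one attempt and no reset: what is moved stays moved. The work goes in short steps, Python scripts to look and compute and a tool call to move; the robot and the scene stay as the last step left them, time stands still between calls to the robot, and variables do not carry over. Pictures are saved under pics/ and viewed, and the job is handed in when it is done.

Besides the shell and the picture viewer there is one more tool, called as name(argument=value, ...) on one line, values as JSON. carry_out: Moves the arm, as the interface text tells. Its arguments: {"type":"object","properties":{"rows":{"type":"array","items":{"type":"number"}},"grip_force":{"type":"number"}},"required":["rows"]}

```bash
mkdir -p pics
python3 - <<'E'
from workcell import env
import cv2,numpy as np
np.set_printoptions(precision=4,suppress=True)
s=env.read_state();print(s)
for n in("scene","top","wrist"):
    print(n,env.camera_info(n))
    cv2.imwrite(f"pics/{n}0.png",env.get_image(n)[:,:,::-1])
E
```

```text
{'t': 0.0, 'joint_positions': array([ 1.0279,  0.1591,  1.5983, -0.    ,  1.3862, -0.2101]), 'dq': array([ 0.0008,  0.0015, -0.0008,  0.0013, -0.0004, -0.0022]), 'effort': array([  0.0014, -39.6019, -33.1417,  -0.0005,   0.0089,  -0.    ]), 'ee_pos': array([0.1875, 0.5429, 0.2303]), 'eef_rot': array([-0.5202, -3.0975,  0.0029]), 'force': array([0.0062, 0.5179, 0.2138]), 'torque': array([ 0.0001, -0.0213, -0.0186]), 'opening': 1.0007829552551928}
scene {'intrinsics': array([[473.637 ,   0.    , 268.9149],
       [  0.    , 473.637 , 204.1442],
       [  0.    ,   0.    ,   1.    ]]), 'rvec': array([ 1.9314, -0.8876,  0.5001]), 'tvec': array([-0.4257,  0.1637,  1.4283])}
top {'intrinsics': array([[418.9711,   0.    , 268.9837],
       [  0.    , 418.9711, 210.4509],
       [  0.    ,   0.    ,   1.    ]]), 'rvec': array([ 2.1148, -1.3784,  0.4997]), 'tvec': array([-0.3508,  0.3571,  1.4394])}
wrist {'intrinsics': array([[353.7745,   0.    , 277.0887],
       [  0.    , 353.7745, 215.181 ],
       [  0.    ,   0.    ,   1.    ]]), 'rvec': array([-2.3412, -1.6717, -0.2589]), 'tvec': array([-0.5741, -0.0418,  0.3802])}
```

View pics/scene0.png

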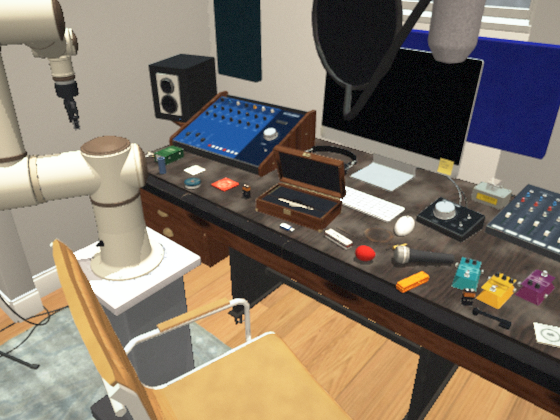

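View pics/top0.png

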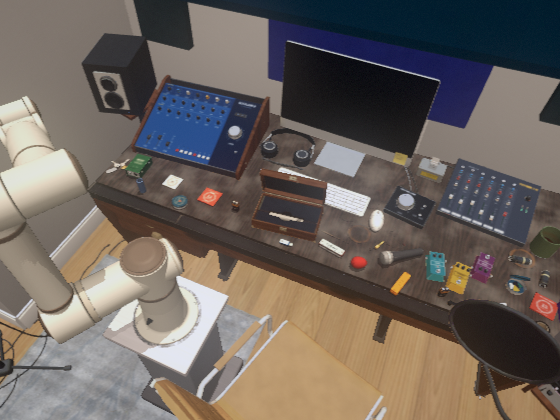

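View pics/wrist0.png

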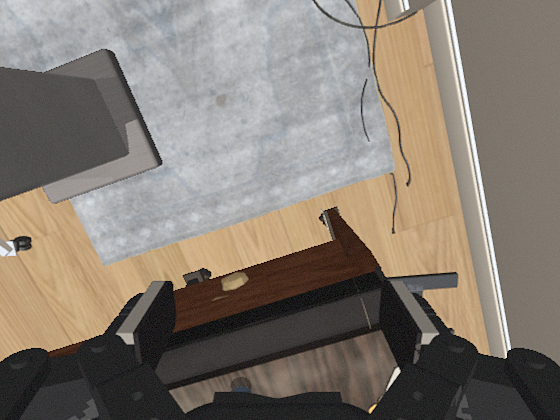

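```bash
cat > h.py <<'E'
import cv2,numpy as np
from scipy.spatial.transform import Rotation as R
np.set_printoptions(precision=4,suppress=True)
def cam(info):
    return info["intrinsics"],R.from_rotvec(info["rvec"]).as_matrix(),np.array(info["tvec"])
def plane(info,px,z):
    K,M,t=cam(info); px=np.atleast_2d(px).astype(float)
    d=(np.linalg.inv(K)@np.c_[px,np.ones(len(px))].T).T@M
    c=-M.T@t
    return c+d*((z-c[2])/d[:,2])[:,None]
def tri(obs):
    A=np.zeros((3,3));b=np.zeros(3);L=[]
    for info,px in obs:
        K,M,t=cam(info);c=-M.T@t
        d=M.T@np.linalg.inv(K)@np.r_[px,1.];d/=np.linalg.norm(d)
        P=np.eye(3)-np.outer(d,d);A+=P;b+=P@c;L.append((P,c))
    x=np.linalg.solve(A,b)
    return x,[np.linalg.norm(P@(x-c)) for P,c in L]
def proj(info,X):
    K,M,t=cam(info);p=(K@(M@np.atleast_2d(X).T+t[:,None])).T
    return p[:,:2]/p[:,2:]
E
python3 - <<'E'
from h import *
from workcell import env
T=env.camera_info("top");S=env.camera_info("scene")
for n,p in dict(cream=(172,182),red=(210,197),tin=(180,202),slide=(141,185),bat=(236,205),harp=(332,247),stick=(286,242),orange=(400,283)).items():
    print(n,plane(T,p,0.01)[0])
for n,p in dict(cream=(194,170),red=(225,184),tin=(193,182),slide=(161,167),bat=(246,190),harp=(339,239),stick=(287,227)).items():
    print(n,plane(S,p,0.01)[0])
a=cv2.imread("pics/top0.png");cv2.imwrite("pics/top0a.png",cv2.resize(a[140:270,90:300],None,fx=3.8,fy=3.8,interpolation=cv2.INTER_CUBIC))
cv2.imwrite("pics/top0b.png",cv2.resize(a[210:320,260:470],None,fx=3.8,fy=3.8,interpolation=cv2.INTER_CUBIC))
E
```

```text
cream [0.533  0.3109 0.01  ]
red [0.5239 0.1184 0.01  ]
tin [0.4487 0.2192 0.01  ]
slide [0.4635 0.4233 0.01  ]
bat [ 0.5289 -0.0014  0.01  ]
harp [ 0.4899 -0.4323  0.01  ]
stick [ 0.4399 -0.262   0.01  ]
orange [ 0.4399 -0.706   0.01  ]
cream [0.5273 0.3021 0.01  ]
red [0.5201 0.1132 0.01  ]
tin [0.4524 0.222  0.01  ]
slide [0.4589 0.4308 0.01  ]
bat [0.5358 0.0165 0.01  ]
harp [ 0.4827 -0.436   0.01  ]
stick [ 0.4328 -0.2663  0.01  ]
```

View pics/top0a.png

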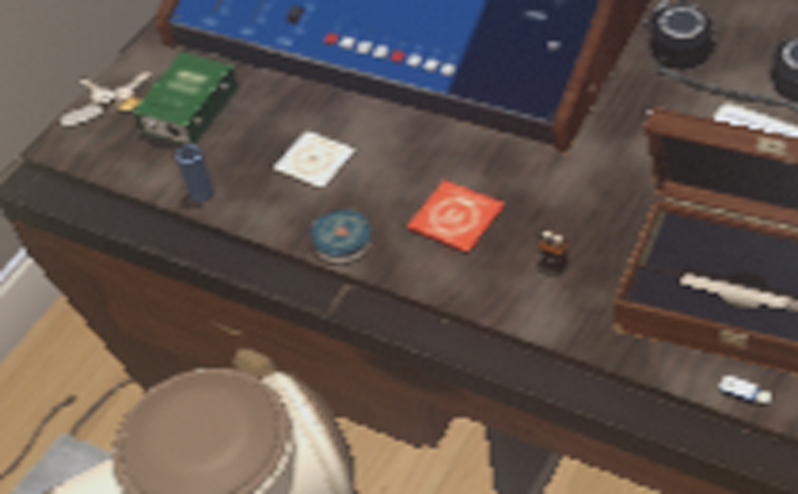

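View pics/top0b.png

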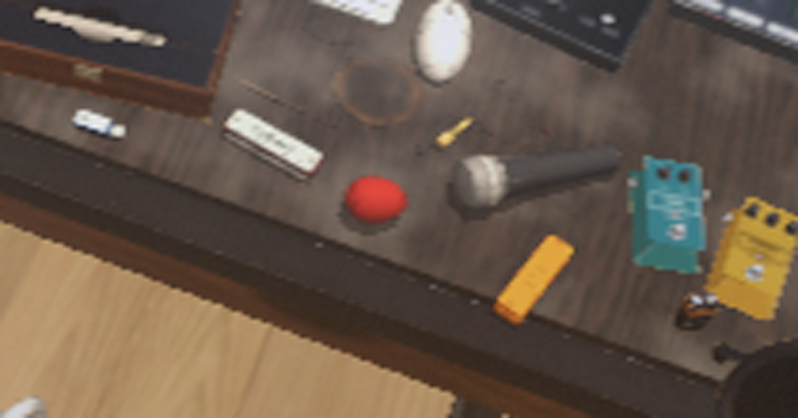

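```bash
cat >> h.py <<'E'
def tool(s): return np.array(s["ee_pos"]),R.from_rotvec(s["eef_rot"]).as_matrix()
def delta(s,pos,yang):
    """turn+shift (tool axes, mm) to reach pos pointing down with jaw axis (tool y) at world angle yang (mod pi, nearest)"""
    p,M=tool(s)
    best=None
    for k in (0,np.pi,-np.pi):
        y=np.array([np.cos(yang+k),np.sin(yang+k),0]);z=np.array([0,0,-1.]);x=np.cross(y,z)
        T=np.c_[x,y,z]; rv=R.from_matrix(M.T@T).as_rotvec()
        if best is None or np.linalg.norm(rv)<np.linalg.norm(best[0]): best=(rv,T)
    d=np.array(pos)-p
    print("turn",best[0],"deg",np.degrees(np.linalg.norm(best[0])),"shift cur axes mm",(M.T@d*1000).round(1),"shift target axes",(best[1].T@d*1000).round(1))
    return best
E
python3 - <<'E'
from h import *
from workcell import env
s=env.read_state();p,M=tool(s)
K,C,t=cam(env.camera_info("wrist"))
c=-C.T@t
print("tool axes\n",M,"\ncam pos",c,"cam in tool",M.T@(c-p),"cam axes in tool\n",M.T@C.T)
print(env.read_state()['t'])
delta(s,[0.42,0.20,0.40],0)
delta(s,[0.42,0.20,0.40],np.pi/2)
E
```

```text
tool axes
 [[-0.9451  0.3267 -0.0008]
 [ 0.3267  0.9451 -0.0013]
 [ 0.0003 -0.0015 -1.    ]] 
cam pos [0.1147 0.5685 0.3738] cam in tool [ 0.0773  0.     -0.1433] cam axes in tool
 [[ 0.0019 -0.9522 -0.3055]
 [ 1.      0.0019  0.0003]
 [ 0.0003 -0.3055  0.9522]]
0.15
turn [-0.0014  0.0006  1.238 ] deg 70.93235009016618 shift cur axes mm [-331.6 -248.5 -169.2] shift target axes [-343.   232.4 -169.5]
turn [-0.0014 -0.0005 -0.3328] deg 19.06788207014931 shift cur axes mm [-331.6 -248.5 -169.2] shift target axes [-232.4 -343.  -169.5]
```

carry_out(rows=[0, 0, -0.166, 0, 0, -50, 1, 0, 0, -0.166, 0, 0, -50, 1, 0, 0, 0, -29, -43, -4, 1, 0, 0, 0, -29, -43, -4, 1, 0, 0, 0, -29, -43, -4, 1, 0, 0, 0, -29, -43, -4, 1, 0, 0, 0, -29, -43, -4, 1, 0, 0, 0, -29, -43, -4, 1, 0, 0, 0, -29, -43, -4, 1, 0, 0, 0, -29, -43, -4, 1, 0, 0, 0, 0, 0, 0, 1])

```text
t: 1.52
ee_pos: [0.4209, 0.1968, 0.3631]
eef_rot: [-0.01, -3.141, 0.001]
force: [-0.7, 0.4, 0.2]
opening: 1.006
```

```bash
cat > snap.py <<'E'
import sys,pickle
from h import *
from workcell import env
n=sys.argv[1]
s=env.read_state();I=env.camera_info("wrist");im=env.get_image("wrist")[:,:,::-1]
cv2.imwrite(f"pics/{n}.png",im)
pickle.dump((s,I),open(f"pics/{n}.pkl","wb"))
print(s["t"],s["ee_pos"],s["eef_rot"],s["opening"],s["force"],s["joint_positions"])
E
python3 snap.py w1
```

```text
1.525 [0.4209 0.1968 0.3631] [-0.0097 -3.1413  0.001 ] 1.0059722975676415 [-0.6648  0.4491  0.1995] [ 0.1767 -0.1882  1.6835 -0.0006  1.6466 -1.388 ]
```

View pics/w1.png

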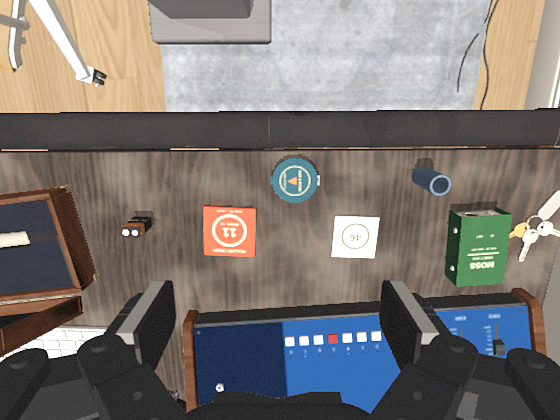

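carry_out(rows=[0, 0, 0, 20, -40, 10, 1, 0, 0, 0, 20, -40, 10, 1, 0, 0, 0, 0, -40, 10, 1, 0, 0, 0, 0, 0, 0, 1])

```text
t: 2.08
ee_pos: [0.3786, 0.0789, 0.3323]
eef_rot: [-0.005, -3.14, -0.0]
force: [0.6, 0.7, -0.1]
opening: 0.999
```

```bash
python3 snap.py w2
cat > seg.py <<'E'
import pickle,sys
from h import *
def seg(n,show=True):
    im=cv2.imread(f"pics/{n}.png");hsv=cv2.cvtColor(im,cv2.COLOR_BGR2HSV)
    s,I=pickle.load(open(f"pics/{n}.pkl","rb"))
    m={"red":cv2.inRange(hsv,(0,150,120),(9,255,255)),
       "white":cv2.inRange(hsv,(0,0,170),(40,70,255)),
       "teal":cv2.inRange(hsv,(92,80,30),(104,255,150)),
       "blue":cv2.inRange(hsv,(105,60,30),(118,255,255)),
       "orange":cv2.inRange(hsv,(8,100,60),(18,255,255))}
    out={}
    for k,v in m.items():
        v=cv2.morphologyEx(v,cv2.MORPH_CLOSE,np.ones((5,5)))
        cs,_=cv2.findContours(v,cv2.RETR_EXTERNAL,cv2.CHAIN_APPROX_NONE)
        for c in sorted(cs,key=cv2.contourArea)[::-1][:6]:
            a=cv2.contourArea(c)
            if a<60: continue
            r=cv2.minAreaRect(c)
            out.setdefault(k,[]).append((a,r,c))
            if show: print(k,a,np.round(r[0],1),np.round(r[1],1),round(r[2],1))
    return im,s,I,out
if __name__=="__main__":
    for n in sys.argv[1:]: print(n); seg(n)
E
python3 seg.py w1 w2
```

```text
2.075 [0.3786 0.0789 0.3323] [-0.0045 -3.1402 -0.0004] 0.9986467912373371 [ 0.6473  0.6503 -0.0858] [-0.1099 -0.4078  1.9145  0.0001  1.6364 -1.6778]
w1
red 1744.0 [228.8 230.8] [52.7 49.2] 1.3
white 2751.5 [209.5  20. ] [ 38.3 122.5] 88.9
white 2621.5 [541.5  54.5] [109.  35.] 90.0
white 1750.0 [354.9 236.9] [46.1 42.6] 3.4
white 1569.0 [65.7 40. ] [110.7  27.1] 56.0
white 1222.0 [ 59.1 341.1] [29.2 94.8] 77.5
white 1047.5 [229. 231.] [42. 34.] 90.0
teal 99.5 [304.9 184.6] [22.6 33.6] 15.6
blue 14556.0 [297.8 368.8] [ 97.8 203.7] 86.2
blue 3275.5 [483.2 333.5] [51.7 93.4] 86.3
blue 675.0 [430.9 180.2] [39.4 21. ] 26.6
blue 189.0 [ 17.6 216.4] [30.  37.9] 12.3
blue 154.5 [ 60.1 278.9] [21.9 26.2] 49.6
blue 154.5 [ 18.7 282.2] [17.1 26.9] 82.9
orange 6179.0 [ 48.5 270.5] [171.  97.] 90.0
orange 2261.5 [228.5 231.6] [51.2 47.2] 2.5
orange 922.5 [189.5 360.5] [103.  15.] 90.0
orange 832.0 [532.4 320.8] [73.3 24.3] 73.7
orange 107.5 [134.8 226.1] [23.9 13.6] 30.1
orange 87.0 [ 6.5 66.1] [17.2 13.1] 58.4
w2
red 478.0 [308.5 265.5] [55.  49.7] 3.0
white 2057.0 [237.2  74.4] [131.6  93.2] 85.9
white 1842.5 [436.3 271.4] [49.4 46.2] 8.4
white 1772.5 [93.  51.5] [111.5  51.8] 72.6
white 1094.0 [ 57.5 278.3] [13.8 98.2] 83.4
white 1040.5 [308.3 265.5] [35.1 42. ] 2.5
white 715.0 [381.8 215.8] [29.  31.1] 45.0
teal 1616.5 [380.5 215. ] [44. 47.] 90.0
blue 4403.5 [336.4 387.6] [ 55.1 129.3] 86.2
blue 969.5 [526.3 216.9] [54.1 21.9] 26.6
blue 748.0 [ 72.4 259. ] [ 31.4 108. ] 83.3
blue 700.0 [ 26.4 313.8] [42.2 26.4] 82.9
blue 503.5 [ 80.8 308.7] [41.7 70.5] 81.1
blue 231.5 [544.  356.5] [19. 30.] 90.0
orange 2964.5 [ 79.7 262.5] [ 71.1 155.2] 82.8
orange 2333.0 [308.6 266.2] [53.4 47.5] 2.9
orange 1489.5 [ 53.1 345.2] [ 24.  108.9] 83.7
orange 471.5 [265. 370.] [52.4 10.4] 87.3
orange 260.5 [37.  71.6] [73.1 23.9] 15.9
orange 94.5 [214.7 263.6] [22.1 11.9] 8.5
```

View pics/w2.png

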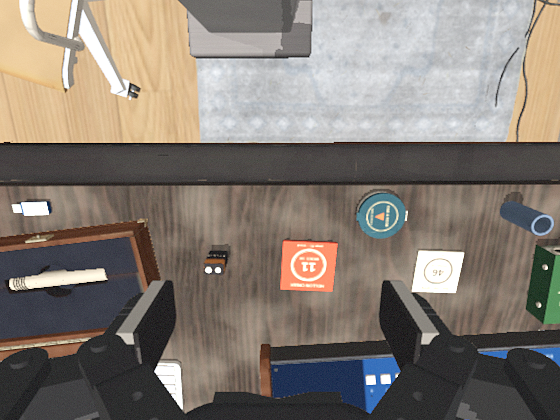

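```bash
cat > m1.py <<'E'
import pickle
from h import *
def roi(n,c,r,lo,hi,close=9):
    im=cv2.imread(f"pics/{n}.png");hsv=cv2.cvtColor(im,cv2.COLOR_BGR2HSV)
    m=cv2.inRange(hsv,lo,hi);k=np.zeros_like(m);cv2.circle(k,c,r,255,-1);m&=k
    m=cv2.morphologyEx(m,cv2.MORPH_CLOSE,np.ones((close,close)))
    cs,_=cv2.findContours(m,cv2.RETR_EXTERNAL,cv2.CHAIN_APPROX_NONE)
    return max(cs,key=cv2.contourArea)
def sq(c):
    b=cv2.boxPoints(cv2.minAreaRect(c)); ce=b.mean(0)
    ang=np.arctan2(b[:,1]-ce[1],b[:,0]-ce[0]); return b[np.argsort(ang)],ce
def load(n): return pickle.load(open(f"pics/{n}.pkl","rb"))
if __name__=="__main__":
    A,B=load("w1")[1],load("w2")[1]
    for nm,ca,cb,lo,hi in (("red",(230,232),(309,265),(0,130,80),(14,255,255)),("cream",(356,236),(437,271),(0,0,150),(60,90,255))):
        a,ac=sq(roi("w1",ca,45,lo,hi));b,bc=sq(roi("w2",cb,45,lo,hi))
        x,e=tri([(A,ac),(B,bc)]);print(nm,ac,bc,"tri",x,e)
        for n,I,p in(("w1",A,a),("w2",B,b)):
            P=plane(I,p,0.006);d=np.roll(P,-1,0)-P;L=np.linalg.norm(d,axis=1)
            # yaw of sides
            yaw=[((np.degrees(np.arctan2(v[1],v[0]))+45)%90)-45 for v in d]
            print(n,"centre",P.mean(0),"sides",L*1000,"yaw",np.array(yaw))
    for nm,ca,cb,lo,hi in (("tin",(296,180),(381,214),(85,60,30),(108,255,200)),):
        ka,kb=roi("w1",ca,32,lo,hi,15),roi("w2",cb,32,lo,hi,15)
        ea,eb=cv2.fitEllipse(cv2.convexHull(ka)),cv2.fitEllipse(cv2.convexHull(kb));print(ea,eb)
        print(nm,tri([(A,ea[0]),(B,eb[0])]),plane(A,ea[0],.019),plane(B,eb[0],.019))
E
python3 m1.py
python3 - <<'E'
from h import *
a=cv2.imread("pics/w1.png");b=cv2.imread("pics/w2.png")
f=lambda i,x,y:cv2.resize(i[y-30:y+30,x-40:x+40],None,fx=5,fy=5,interpolation=cv2.INTER_CUBIC)
cv2.imwrite("pics/c1.png",np.vstack([np.hstack([f(a,296,181),f(a,435,178)]),np.hstack([f(a,135,228),f(b,216,258)])]))
E
```

```text
red [229. 231.] [308.3293 265.4017] tri [0.5276 0.1238 0.0084] [np.float64(0.0002752144289465433), np.float64(0.0002752144289465792)]
w1 centre [0.5297 0.1232 0.006 ] sides [76.6144 80.3221 80.2182 80.487 ] yaw [-0.2288 -1.339  -0.2185 -3.9046]
w2 centre [0.5294 0.1241 0.006 ] sides [78.699  81.3122 82.554  80.922 ] yaw [-3.6609 -0.2261 -3.8348 -2.9408]
cream [348.5898 239.2942] [438.6227 272.6793] tri [0.5257 0.2976 0.0411] [np.float64(0.003093228158080823), np.float64(0.003093228158080863)]
w1 centre [0.5451 0.3044 0.006 ] sides [106.8178 127.7149 114.209  131.3685] yaw [24.614  26.4205 26.4583 23.1719]
w2 centre [0.5421 0.3167 0.006 ] sides [133.1413  93.0824 140.5546  88.3689] yaw [-28.8751 -17.8534 -30.3485 -22.0976]
((294.17974853515625, 179.8365478515625), (44.61502456665039, 47.218467712402344), 84.89730834960938) ((380.9808349609375, 215.172607421875), (44.41019821166992, 49.38292694091797), 69.19084930419922)
tin (array([0.4484, 0.2202, 0.016 ]), [np.float64(8.539114372007266e-05), np.float64(8.539114372017916e-05)]) [[0.4479 0.2201 0.019 ]] [[0.4474 0.2194 0.019 ]]
```

View pics/c1.png

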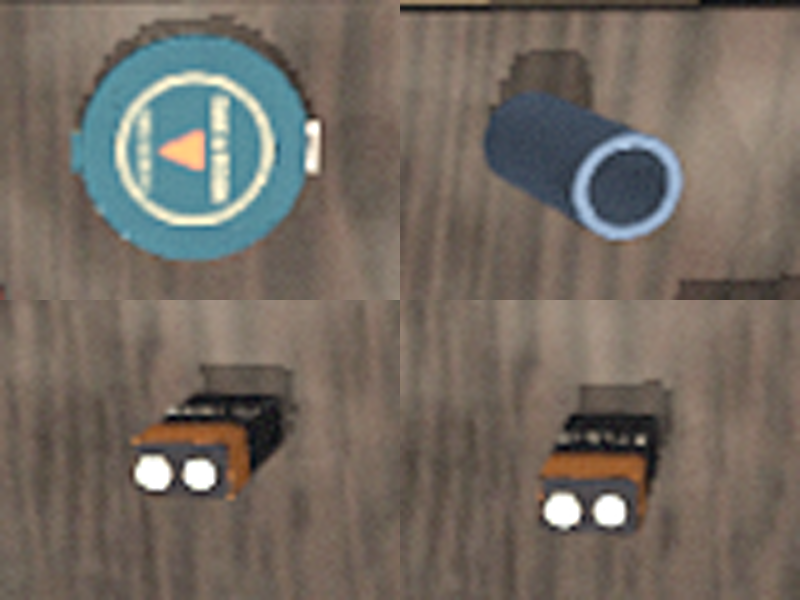

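```bash
cat > m2.py <<'E'
from m1 import *
A,B=load("w1")[1],load("w2")[1]
lo,hi=(0,0,165),(60,80,255)
a,ac=sq(roi("w1",(356,236),35,lo,hi,5));b,bc=sq(roi("w2",(437,271),38,lo,hi,5))
print("cream",ac,bc,tri([(A,ac),(B,bc)]))
for n,I,p in(("w1",A,a),("w2",B,b)):
    P=plane(I,p,0.006);d=np.roll(P,-1,0)-P;L=np.linalg.norm(d,axis=1)
    yaw=[((np.degrees(np.arctan2(v[1],v[0]))+45)%90)-45 for v in d]
    print(n,"centre",P.mean(0),"sides",L*1000,"yaw",np.array(yaw))
# battery terminals
def cents(n,c,r):
    im=cv2.imread(f"pics/{n}.png");g=im.min(2);m=(g>170).astype(np.uint8);k=np.zeros_like(m);cv2.circle(k,c,r,1,-1);m&=k
    k,l,st,ce=cv2.connectedComponentsWithStats(m);return [(ce[i],st[i,4]) for i in range(1,k) if st[i,4]>8]
ta,tb=cents("w1",(131,232),14),cents("w2",(212,269),16);print(ta,tb)
ta=sorted([t[0].tolist() for t in ta])[:2];tb=sorted([t[0].tolist() for t in tb])[:2]
for u,v in zip(ta,tb):print("term",tri([(A,u),(B,v)]),plane(A,u,.048),plane(B,v,.048))
# slide rim: bright blue ring
for n,c in(("w1",(440,183)),("w2",(542,225))):
    k=roi(n,c,17,(100,60,140),(125,255,255),3);e=cv2.fitEllipse(k);print(n,e,plane(load(n)[1],e[0],.066))
    globals()[n]=e[0]
print("slide",tri([(A,w1),(B,w2)]))
E
python3 m2.py
```

```text
cream [349.4359 240.8236] [430.824 271.468] (array([ 0.5469,  0.3088, -0.0049]), [np.float64(0.0028523580409065656), np.float64(0.002852358040906569)])
w1 centre [0.5465 0.3057 0.006 ] sides [80.316  91.2966 84.6018 90.293 ] yaw [-9.1618 -3.4036 -9.6187 -6.0657]
w2 centre [0.5394 0.3044 0.006 ] sides [86.5748 80.428  90.8346 78.9725] yaw [-10.8876  -0.4391 -11.3924  -3.3718]
[(array([125.1282, 232.1282]), np.int32(39)), (array([134.4242, 232.4242]), np.int32(33))] [(array([207.9189, 269.5405]), np.int32(37)), (array([217.4516, 269.5806]), np.int32(31))]
term (array([ 0.5138, -0.0137,  0.0489]), [np.float64(0.00014956560024895318), np.float64(0.00014956560024886016)]) [[ 0.5143 -0.0142  0.048 ]] [[ 0.5141 -0.0138  0.048 ]]
term (array([ 0.5145, -0.0012,  0.048 ]), [np.float64(0.00029802654496726707), np.float64(0.00029802654496725086)]) [[ 0.5148 -0.0014  0.048 ]] [[ 0.5142 -0.0011  0.048 ]]
w1 ((439.8605651855469, 184.77117919921875), (18.796152114868164, 21.20941162109375), 47.82316589355469) [[0.445  0.4031 0.066 ]]
w2 ((541.5374145507812, 224.5139923095703), (18.086456298828125, 22.5771427154541), 55.347999572753906) [[0.4446 0.4028 0.066 ]]
slide (array([0.4452, 0.4038, 0.0647]), [np.float64(0.00011292536332184743), np.float64(0.00011292536332174325)])
```

```bash
cat > m3.py <<'E'
from m1 import *
A,B=load("w1")[1],load("w2")[1]
for v0 in (190,205):
    a,ac=sq(roi("w1",(356,236),35,(0,0,v0),(180,255,255),5));b,bc=sq(roi("w2",(437,271),38,(0,0,v0),(180,255,255),5))
    print("cream",ac,bc,tri([(A,ac),(B,bc)]))
    for n,I,p in(("w1",A,a),("w2",B,b)):
        P=plane(I,p,0.006);d=np.roll(P,-1,0)-P;L=np.linalg.norm(d,axis=1)
        yaw=[((np.degrees(np.arctan2(v[1],v[0]))+45)%90)-45 for v in d]
        print(n,"centre",P.mean(0),"sides",L*1000,"yaw",np.array(yaw))
    r=np.array([.5295,.1237]);c=(plane(A,ac,.006)[0]+plane(B,bc,.006)[0])[:2]/2;d=c-r;print("dist",np.linalg.norm(d),"line yaw of -x.. deg",np.degrees(np.arctan2(d[1],d[0]))-90)
s=load("w2")[0]
delta(s,[0.448,0.2195,0.10],0)
E
python3 m3.py
```

```text
cream [354.9572 236.8135] [437.1472 271.4391] (array([0.5391, 0.3139, 0.005 ]), [np.float64(0.00018292221841307394), np.float64(0.0001829222184130822)])
w1 centre [0.5395 0.3137 0.006 ] sides [68.9622 68.2436 71.6971 67.9006] yaw [-3.3811  1.9278 -3.4967 -0.3592]
w2 centre [0.5391 0.3136 0.006 ] sides [72.0448 69.5616 75.0497 68.8858] yaw [-4.433   5.3289 -4.6099  2.898 ]
dist 0.1900655272722909 line yaw of -x.. deg -2.7481661488413778
cream [354.985  236.7992] [437.4668 271.4978] (array([0.5384, 0.3136, 0.0066]), [np.float64(0.00021405455923484), np.float64(0.00021405455923488418)])
w1 centre [0.5395 0.3137 0.006 ] sides [69.0121 68.0113 71.7389 67.6778] yaw [-3.2243  2.0704 -3.3333 -0.218 ]
w2 centre [0.5392 0.3141 0.006 ] sides [71.2893 69.1135 74.2401 68.4659] yaw [-4.1455  5.5767 -4.3096  3.1724]
dist 0.1903284499066865 line yaw of -x.. deg -2.755326788589329
turn [-0.0009 -0.0013  1.5679] deg 89.834597870701 shift cur axes mm [-69.3 140.8 232.3] shift target axes [140.6  69.4 232.3]
```

Run:
```python
from m1 import *
A,B=load("w1")[1],load("w2")[1]
print(plane(A,[(296,150),(296,146),(296,112)],0),plane(B,[(380,184),(380,144)],0))
# cream yaw: Hough-free: fit lines to rectified contour
for nm,cs,lo,hi,h in (("cream",dict(w1=(356,236),w2=(437,271)),(0,0,190),(180,255,255),.033),("red",dict(w1=(230,232),w2=(309,265)),(0,130,80),(14,255,255),.039)):
  for n,I in(("w1",A),("w2",B)):
    k=roi(n,cs[n],38 if nm=="cream" else 45,lo,hi,5)[:,0,:];P=plane(I,k,.006)[:,:2]
    r=cv2.minAreaRect((P*1000).astype(np.float32));print(nm,n,r)
```

```text
[[0.4089 0.2231 0.    ]
 [0.4033 0.223  0.    ]
 [0.3571 0.2225 0.    ]] [[0.4086 0.2199 0.    ]
 [0.3544 0.2152 0.    ]]
cream w1 ((539.2894897460938, 313.0420837402344), (67.25382232666016, 67.39383697509766), 87.70441436767578)
cream w2 ((539.0511474609375, 313.3679504394531), (67.47781372070312, 67.67399597167969), 87.54733276367188)
red w1 ((529.7172241210938, 123.19595336914062), (79.2805404663086, 80.11356353759766), 87.17572784423828)
red w2 ((529.2369384765625, 123.42765808105469), (79.20755004882812, 80.86798095703125), 87.0592269897461)
```

carry_out(rows=[0, 0, 0.1742, 0, 0, 15, 1, 0, 0, 0.1742, 0, 0, 15, 1, 0, 0, 0.1742, 0, 0, 15, 1, 0, 0, 0.1742, 0, 0, 15, 1, 0, 0, 0.1742, 0, 0, 15, 1, 0, 0, 0.1742, 0, 0, 15, 1, 0, 0, 0.1742, 0, 0, 15, 1, 0, 0, 0.1742, 0, 0, 15, 1, 0, 0, 0.1742, 0, 0, 15, 1, 0, 0, 0, 47, 23, 30, 1, 0, 0, 0, 47, 23, 30, 1, 0, 0, 0, 47, 23, 30, 1], grip_force=30)

```text
t: 3.62
ee_pos: [0.4485, 0.2243, 0.1077]
eef_rot: [2.216, 2.226, 0.002]
force: [1.1, -1.6, 0.2]
opening: 1.003
```

```bash
python3 snap.py w3
python3 - <<'E'
from m1 import *
s,I=load("w3"); delta(s,[0.448,0.2197,0.0],0)
print(proj(I,[[.448,.2197,.019],[.5295,.1233,.006]]))
E
```

```text
3.625 [0.4485 0.2243 0.1077] [2.216  2.2265 0.0021] 1.0026416546725099 [ 1.0917 -1.5585  0.1874] [0.222  0.1032 1.9171 0.0005 1.12   0.2171]
turn [ 0.0012 -0.0008  0.0047] deg 0.2817063466611528 shift cur axes mm [ -4.7  -0.6 107.7] shift target axes [ -4.6  -0.5 107.7]
[[274.6733 226.3246]
 [374.276  333.1428]]
```

View pics/w3.png

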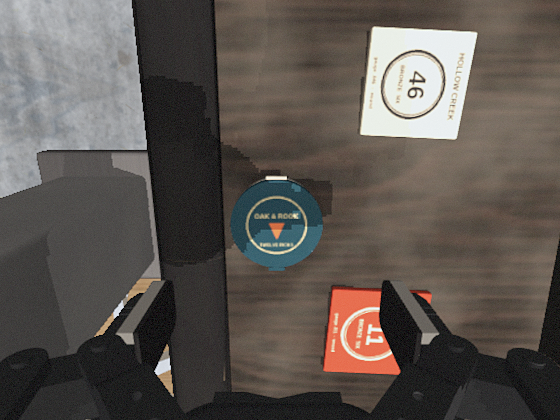

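carry_out(rows=[0, 0, 0.004, -3.8, 0.5, 30, 1, 0, 0, 0, 0, 0, 30, 1, 0, 0, 0, 0, 0, 25, 1, 0, 0, 0, 0, 0, 14, 1, 0, 0, 0, 0, 0, 8, 1, 0, 0, 0, 0, 0, 0, 1])

```text
t: 4.42
ee_pos: [0.4487, 0.2171, 0.0014]
eef_rot: [-2.223, -2.22, -0.0]
force: [0.2, 0.1, 0.1]
opening: 1.0
```

carry_out(rows=[0, 0, 0, 3.4, 0.5, 1, 1, 0, 0, 0, 0, 0, 0, 0.5, 0, 0, 0, 0, 0, 0, 0.5, 0, 0, 0, 0, 0, 0, 0.5, 0, 0, 0, 0, 0, 0, 0.5])

```text
t: 5.05
ee_pos: [0.4497, 0.2203, 0.0015]
eef_rot: [2.223, 2.219, 0.001]
force: [-3.8, -0.3, 7.2]
opening: 0.725
```

```bash
python3 snap.py w4
```

```text
5.05 [0.4497 0.2203 0.0015] [2.2232 2.2192 0.0012] 0.7249811787978887 [-3.8462 -0.3478  7.2174] [0.2135 0.2887 1.9551 0.0002 0.8969 0.2152]
```

View pics/w4.png

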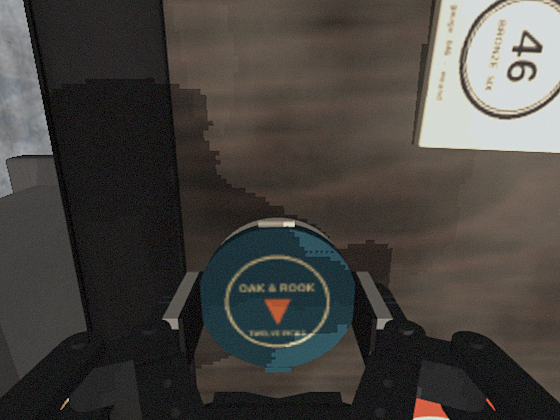

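carry_out(rows=[0, 0, 0, 0, 0, -10, 0.5, 0, 0, 0, 0, 0, -25, 0.5, 0, 0, 0, 0, 0, -25, 0.5, 0, 0, 0, 0, 0, 0, 0.5])

```text
t: 5.6
ee_pos: [0.4512, 0.2204, 0.0626]
eef_rot: [2.221, 2.217, 0.007]
force: [0.0, -0.6, -0.4]
opening: 0.73
```

```bash
python3 snap.py w5
cat > tin.py <<'E'
import sys
from m1 import *
n=sys.argv[1];c=eval(sys.argv[2]);z=float(sys.argv[3])
s,I=load(n)
k=roi(n,c,100,(85,60,20),(112,255,200),15)
h=cv2.convexHull(k);P=plane(I,h[:,0,:],z)[:,:2]*1000
x0,x1=P[:,0].min(),P[:,0].max()
(ce,r)=cv2.minEnclosingCircle(P.astype(np.float32))
e=cv2.fitEllipse(P.astype(np.float32));print("circle",ce,r,"ellipse",e,"xext",x0,x1,"yext",P[:,1].min(),P[:,1].max(),"tcp",s["ee_pos"])
E
python3 tin.py w5 "(277,300)" 0.078
python3 tin.py w4 "(277,300)" 0.019
python3 tin.py w3 "(277,224)" 0.019
```

```text
5.6 [0.4512 0.2204 0.0626] [2.2214 2.2173 0.0071] 0.729875074541931 [ 0.0146 -0.5586 -0.3754] [ 0.2134  0.1743  1.9414 -0.      1.0205  0.2153]
circle (452.24554443359375, 217.43177795410156) 43.16779327392578 ellipse ((449.8876647949219, 217.93470764160156), (71.17401885986328, 85.4510269165039), 75.01078796386719) xext 412.63011025587906 492.3061524914114 yext 184.90103636240434 253.2882658694524 tcp [0.4512 0.2204 0.0626]
circle (450.9236755371094, 214.49880981445312) 39.97808837890625 ellipse ((451.0381774902344, 218.49314880371094), (69.37166595458984, 79.32524108886719), 83.9681167602539) xext 412.449086012686 489.6460654064769 yext 186.13148258603655 253.8791828090995 tcp [0.4497 0.2203 0.0015]
circle (440.95013427734375, 219.1946563720703) 40.09044647216797 ellipse ((442.3545837402344, 217.82424926757812), (66.57109832763672, 80.33728790283203), 113.18623352050781) xext 400.87265218961863 481.02023212146975 yext 186.11360823256857 252.54702009890346 tcp [0.4485 0.2243 0.1077]
```

View pics/w5.png

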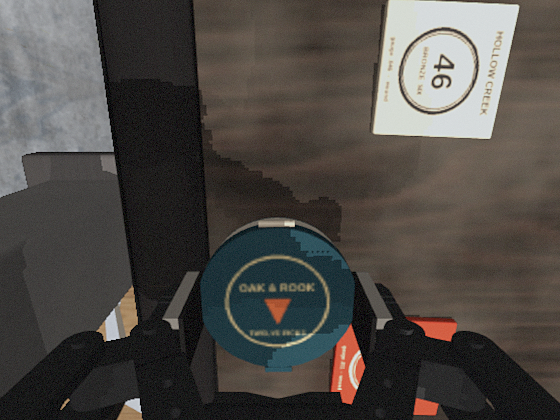

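Run:
```python
from m1 import *
s,I=load("w4");print(plane(I,[(277.5,255),(277.5,346),(225,300),(330,300),(277.5,300)],.019),s["ee_pos"])
s,I=load("w5");print(plane(I,[(277.5,255),(277.5,346),(277.5,300)],.080),s["ee_pos"])
delta(s,[.5295,.1235,.0626],0)
```

```text
[[0.4508 0.2416 0.019 ]
 [0.4509 0.1996 0.019 ]
 [0.4296 0.2218 0.019 ]
 [0.4721 0.2217 0.019 ]
 [0.4509 0.2218 0.019 ]] [0.4497 0.2203 0.0015]
[[0.4523 0.2417 0.08  ]
 [0.4523 0.1996 0.08  ]
 [0.4523 0.2218 0.08  ]] [0.4512 0.2204 0.0626]
turn [ 0.0053 -0.0011 -0.0019] deg 0.32855715323011386 shift cur axes mm [-96.8  78.4   0.3] shift target axes [-96.9  78.3   0. ]
```

carry_out(rows=[0.004, 0, 0, -32.5, 26, 0, 0.5, 0, 0, 0, -32.5, 26, 0, 0.5, 0, 0, 0, -32.4, 26, 0, 0.5, 0, 0, 0, 0, 0, 20, 0.5, 0, 0, 0, 0, 0, 15, 0.5, 0, 0, 0, 0, 0, 0, 0.5])

```text
t: 6.4
ee_pos: [0.5244, 0.1228, 0.0226]
eef_rot: [-2.218, -2.215, 0.01]
force: [-0.5, 0.6, 0.3]
opening: 0.723
```

```bash
python3 snap.py w6
python3 - <<'E'
from m1 import *
s,I=load("w6"); delta(s,[0.529,0.123,0.0085],0)
E
```

```text
6.4 [0.5244 0.1228 0.0226] [-2.2182 -2.2154  0.0103] 0.7232337409041436 [-0.4511  0.5712  0.285 ] [0.0055 0.3374 1.8371 0.0001 0.9764 0.0067]
turn [-0.0093  0.     -0.0013] deg 0.538957691508488 shift cur axes mm [ 0.2  4.8 14.1] shift target axes [ 0.2  4.6 14.1]
```

View pics/w6.png

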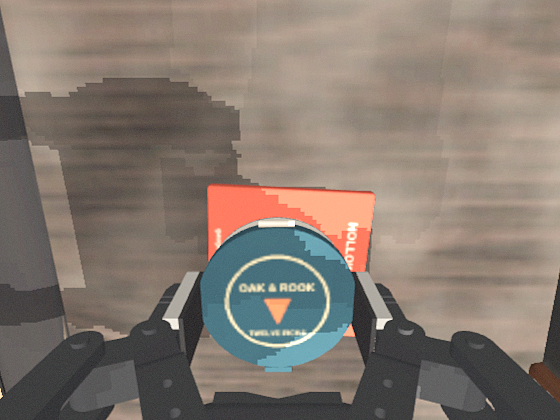

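carry_out(rows=[-0.009, 0, 0, 0.2, 4.6, 5, 0.5, 0, 0, 0, 0, 0, 5, 0.5, 0, 0, 0, 0, 0, 2.5, 0.5, 0, 0, 0, 0, 0, 0, 0.5])

```text
t: 6.95
ee_pos: [0.5313, 0.1227, 0.0124]
eef_rot: [2.221, 2.217, 0.005]
force: [0.6, -1.1, 0.1]
opening: 0.724
```

carry_out(rows=[0, 0, 0, 0.3, -2, 3, 0.5, 0, 0, 0, 0, 0, 1.5, 0.5, 0, 0, 0, 0, 0, 0, 0.5])

```text
t: 7.32
ee_pos: [0.5292, 0.123, 0.0081]
eef_rot: [2.221, 2.217, 0.005]
force: [-1.6, -0.2, 1.4]
opening: 0.727
```

carry_out(rows=[0, 0, 0, 0, 0, 0.5, 0.78, 0, 0, 0, 0, 0, 0, 0.9, 0, 0, 0, 0, 0, 0, 1, 0, 0, 0, 0, 0, 0, 1, 0, 0, 0, 0, 0, -15, 1, 0, 0, 0, 0, 0, -40, 1, 0, 0, 0, 0, 0, -50, 1, 0, 0, 0, 0, 0, -50, 1, 0, 0, 0, 0, 0, 0, 1])

```text
t: 8.45
ee_pos: [0.5324, 0.1231, 0.169]
eef_rot: [2.215, 2.211, 0.019]
force: [0.7, -0.2, 0.3]
opening: 0.998
```

```bash
python3 snap.py w7
```

```text
8.45 [0.5324 0.1231 0.169 ] [2.215  2.2113 0.0185] 0.9977205432407636 [ 0.722  -0.1612  0.31  ] [ 0.006   0.1283  1.7575 -0.      1.2392  0.0077]
```

View pics/w7.png

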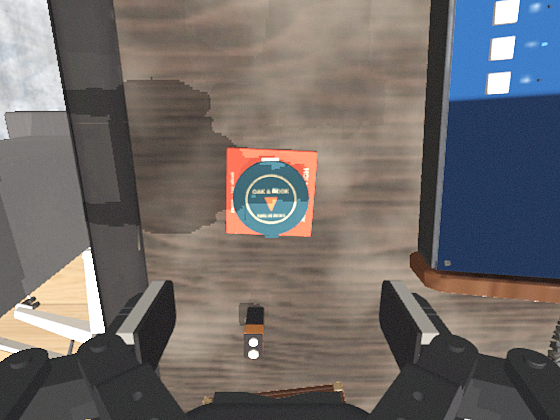

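```bash
cat > m4.py <<'E'
from m1 import *
s,I=load("w7")
im=cv2.imread("pics/w7.png");cv2.imwrite("pics/w7c.png",cv2.resize(im[140:245,210:330],None,fx=5,fy=5,interpolation=cv2.INTER_CUBIC))
k=np.vstack([roi("w7",(271,192),65,(0,130,60),(14,255,255),5)])
P=plane(I,k[:,0,:],.006)[:,:2]*1000;print("red",cv2.minAreaRect(P.astype(np.float32)))
print(plane(I,[(271,198)],.025),plane(I,[(253,343),(253.3,354)],.048))
delta(s,[.5142,-.0075,.1],np.radians(-2.5))
E
python3 m4.py
```

```text
red ((529.9453735351562, 123.20816040039062), (78.99996948242188, 78.56792449951172), 87.23666381835938)
[[0.5308 0.124  0.025 ]] [[ 0.5142 -0.0026  0.048 ]
 [ 0.5142 -0.0143  0.048 ]]
turn [ 0.0167 -0.0005  0.042 ] deg 2.587915564498898 shift cur axes mm [-130.6  -19.2   68.7] shift target axes [-131.3  -12.5   69. ]
```

View pics/w7c.png

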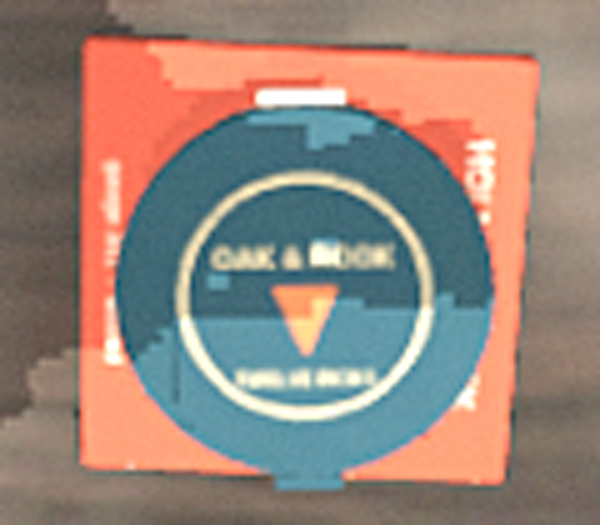

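carry_out(rows=[0.016, 0, 0, -43.6, -6, 0, 0.7, 0, 0, 0, -43.6, -6, 0, 0.7, 0, 0, 0, -43.6, -6, 0, 0.7, 0, 0, 0, 0, 0, 40, 0.7, 0, 0, 0, 0, 0, 30, 0.7, 0, 0, 0, 0, 0, 20, 0.7, 0, 0, 0, 0, 0, 0, 0.7])

```text
t: 9.38
ee_pos: [0.5069, -0.0072, 0.0701]
eef_rot: [-2.214, -2.21, 0.017]
force: [0.1, 0.2, 0.6]
opening: 0.701
```

```bash
python3 snap.py w8
python3 - <<'E'
from m1 import *
s,I=load("w8"); delta(s,[0.5142,-0.008,0.014],0)
E
```

```text
9.375 [ 0.5069 -0.0072  0.0701] [-2.2141 -2.21    0.0172] 0.7007923013859985 [0.0855 0.188  0.5736] [-0.2512  0.1896  1.9061 -0.0031  1.063  -0.2478]
turn [-0.0171 -0.0016 -0.0019] deg 0.9926286466685129 shift cur axes mm [-0.9  8.3 55.9] shift target axes [-0.8  7.3 56.1]
```

View pics/w8.png

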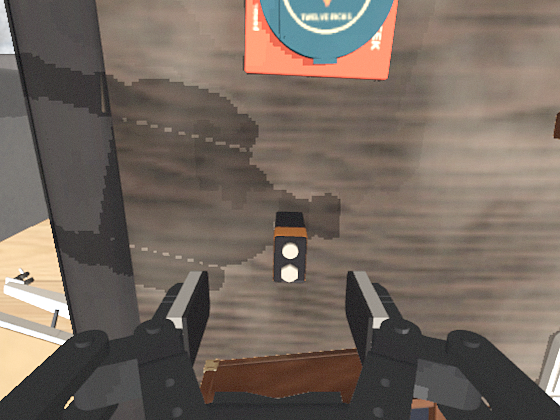

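carry_out(rows=[0, 0, 0, 0, 0, 0, 0.7, 0, 0, 0, 0, 0, 0, 0.7, 0, 0, 0, 0, 0, 0, 0.7, 0, 0, 0, 0, 0, 0, 0.7])

```text
t: 9.93
ee_pos: [0.5097, -0.0078, 0.073]
eef_rot: [-2.218, -2.214, 0.012]
force: [-0.3, -0.0, -0.7]
opening: 0.702
```

Run:
```python
from m1 import *
from workcell import env
s=env.read_state();print(s["ee_pos"],s["t"]); delta(s,[0.5142,-0.008,0.014],0)
```

```text
[ 0.5097 -0.0078  0.073 ] 9.925
turn [-0.0105  0.0001 -0.0017] deg 0.6079529957284076 shift cur axes mm [-0.2  5.1 58.9] shift target axes [-0.2  4.5 59. ]
```

Settles slowly; correct the tilt and descend, then let it settle before gripping.

carry_out(rows=[-0.01, 0, -0.002, 0, 4.5, 20, 0.7, 0, 0, 0, 0, 0, 20, 0.7, 0, 0, 0, 0, 0, 14, 0.7, 0, 0, 0, 0, 0, 4, 0.7, 0, 0, 0, 0, 0, 0, 0.7, 0, 0, 0, 0, 0, 0, 0.7])

```text
t: 10.68
ee_pos: [0.5145, -0.008, 0.0154]
eef_rot: [2.221, 2.221, 0.0]
force: [-0.6, 0.3, -0.1]
opening: 0.703
```

carry_out(rows=[0, 0, 0, 0, 0, 1, 0, 0, 0, 0, 0, 0, 0, 0, 0, 0, 0, 0, 0, 0, 0, 0, 0, 0, 0, 0, 0, 0, 0, 0, 0, 0, 0, 0, 0])

```text
t: 11.3
ee_pos: [0.514, -0.0078, 0.0138]
eef_rot: [-2.221, -2.221, 0.001]
force: [-0.2, -0.7, 1.8]
opening: 0.196
```

```bash
python3 snap.py w9
```

```text
11.3 [ 0.514  -0.0078  0.0138] [-2.221  -2.2215  0.0008] 0.19573913912379023 [-0.1794 -0.7218  1.8152] [-0.2505  0.2943  1.9155 -0.0003  0.9323 -0.2506]
```

View pics/w9.png

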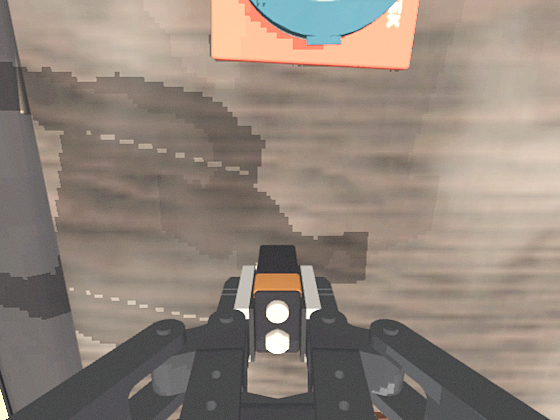

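Run:
```python
from m1 import *
s,I=load("w9");P=plane(I,[(277,311),(277,342)],.049);print(P,P.mean(0),s["ee_pos"])
```

```text
[[ 0.515  -0.0001  0.049 ]
 [ 0.515  -0.013   0.049 ]] [ 0.515  -0.0065  0.049 ] [ 0.514  -0.0078  0.0138]
```

carry_out(rows=[0, 0, 0, 0, 0, -15, 0, 0, 0, 0, 0, 0, -30, 0, 0, 0, 0, 0, 0, -25, 0, 0, 0, 0, 33, 4.2, 0, 0, 0, 0, 0, 33, 4.2, 0, 0, 0, 0, 0, 33, 4.2, 0, 0, 0, 0, 0, 33, 4.2, 0, 0, 0, 0, 0, 0, 0, 0, 0, 0, 0, 0, 0, 0, 0, 0, 0, 0, 0, 0, 0, 0, 0])

```text
t: 12.6
ee_pos: [0.5306, 0.1233, 0.0838]
eef_rot: [-2.222, -2.22, 0.001]
force: [-0.5, -0.2, 0.0]
opening: 0.196
```

```bash
python3 snap.py w10
python3 - <<'E'
from m1 import *
s,I=load("w10"); delta(s,[0.5308,0.1237,0.0395],0)
E
```

```text
12.6 [0.5306 0.1233 0.0838] [-2.222  -2.22    0.0013] 0.196129546350672 [-0.4692 -0.1688  0.047 ] [ 0.0065  0.246   1.8069 -0.0002  1.0897  0.0075]
turn [-0.001   0.0002 -0.0009] deg 0.0781193914198296 shift cur axes mm [ 0.4  0.2 44.3] shift target axes [ 0.4  0.2 44.3]
```

View pics/w10.png

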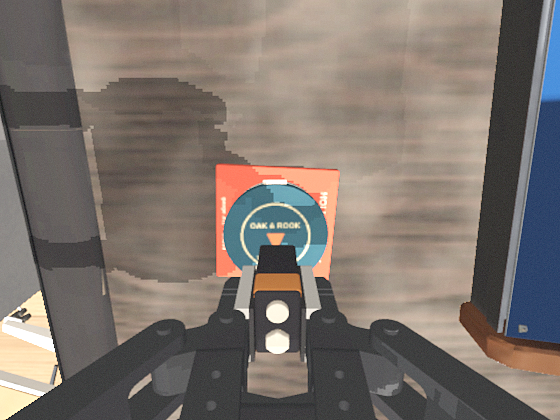

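carry_out(rows=[0, 0, 0, 0, 0, 15, 0, 0, 0, 0, 0, 0, 15, 0, 0, 0, 0, 0, 0, 8, 0, 0, 0, 0, 0, 0, 3, 0, 0, 0, 0, 0, 0, 1, 0, 0, 0, 0, 0, 0, 0, 0, 0, 0, 0, 0, 0, 0, 0])

```text
t: 13.52
ee_pos: [0.5309, 0.1243, 0.0421]
eef_rot: [-2.221, -2.222, 0.0]
force: [-0.4, 0.0, -0.9]
opening: 0.192
```

carry_out(rows=[0, 0, 0, 0, 0, 1.5, 0, 0, 0, 0, 0, 0, 1, 0, 0, 0, 0, 0, 0, 0.5, 0, 0, 0, 0, 0, 0, 0, 0])

```text
t: 14.02
ee_pos: [0.5306, 0.1242, 0.039]
eef_rot: [-2.221, -2.221, 0.001]
force: [-2.2, -0.6, 5.5]
opening: 0.193
```

carry_out(rows=[0, 0, 0, 0, 0, -0.5, 0.25, 0, 0, 0, 0, 0, 0, 0.4, 0, 0, 0, 0, 0, 0, 0.6, 0, 0, 0, 0, 0, 0, 0.6, 0, 0, 0, 0, 0, -15, 0.6, 0, 0, 0, 0, 0, -40, 0.6, 0, 0, 0, 0, 0, -50, 0.6, 0, 0, 0, 0, 0, -50, 0.6, 0, 0, 0, 0, 0, 0, 0.6, 0, 0, 0, 0, 0, 0, 0.6, 0, 0, 0, 0, 0, 0, 0.6])

```text
t: 15.4
ee_pos: [0.5296, 0.1242, 0.1926]
eef_rot: [-2.219, -2.22, 0.004]
force: [0.7, 0.6, 0.2]
opening: 0.594
```

```bash
python3 snap.py w11
```

```text
15.4 [0.5296 0.1242 0.1926] [-2.2192 -2.2196  0.0045] 0.593979716630177 [0.7414 0.5866 0.2153] [0.0081 0.1139 1.7244 0.     1.3073 0.0079]
```

View pics/w11.png

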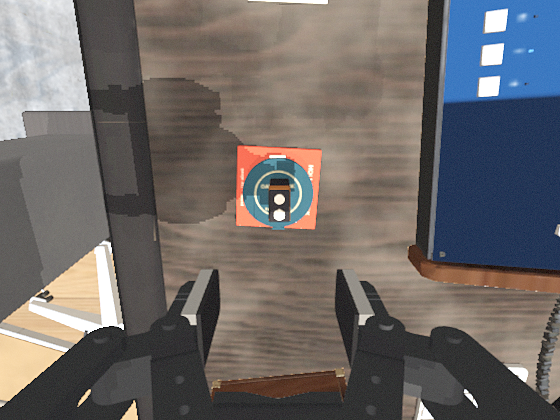

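carry_out(rows=[0, 0, 0, 0, 0, -60, 0.6, 0, 0, 0, 0, 0, -60, 0.6, 0, 0, 0, -54, -6, 0, 0.6, 0, 0, 0, -54, -6, 0, 0.6, 0, 0, 0, -54, -6, 0, 0.6, 0, 0, 0, -54, -6, 0, 0.6, 0, 0, 0, -54, -6, 0, 0.6, 0, 0, 0, -54, -6, 0, 0.6, 0, 0, 0, -54, -6, 0, 0.6, 0, 0, 0, -54, -6, 0, 0.6, 0, 0, 0, -54, -6, 0, 0.6, 0, 0, 0, 0, 0, 0, 0.6])

```text
t: 16.95
ee_pos: [0.4754, -0.3647, 0.3119]
eef_rot: [-2.224, -2.214, 0.002]
force: [1.1, 0.7, -1.3]
opening: 0.598
```

```bash
python3 snap.py w12;python3 - <<'E'
from m1 import *
s,I=load("w11");P=plane(I,[(279,199.5),(279,215)],.073);print("bat",P.mean(0))
T=pickle if 0 else None
from workcell import env
q=plane(env.camera_info("top"),[(321,242),(343,254)],.021);print(q,np.degrees(np.arctan2(*(q[1]-q[0])[[1,0]])))
E
```

```text
16.95 [ 0.4754 -0.3647  0.3119] [-2.2236 -2.2137  0.0018] 0.5975002751300789 [ 1.1056  0.6945 -1.3097] [-0.8551  0.1838  1.4105 -0.0014  1.5512 -0.8506]
bat [0.5317 0.1241 0.073 ]
[[ 0.4871 -0.3875  0.021 ]
 [ 0.4686 -0.4813  0.021 ]] -101.15521138539114
```

View pics/w12.png

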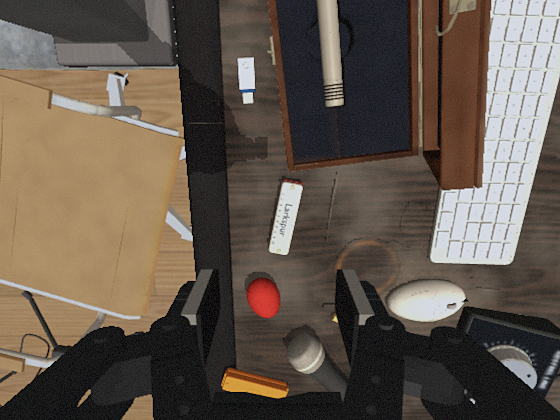

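```bash
cat > harp.py <<'E'
import sys
from m1 import *
n=sys.argv[1];c=eval(sys.argv[2]);z=float(sys.argv[3]);rad=int(sys.argv[4])
s,I=load(n)
k=roi(n,c,rad,(0,0,165),(180,75,255),9)[:,0,:]
P=plane(I,k,z)[:,:2]*1000
r=cv2.minAreaRect(P.astype(np.float32));b=cv2.boxPoints(r)
d0,d1=b[1]-b[0],b[2]-b[1];L=d0 if np.linalg.norm(d0)>np.linalg.norm(d1) else d1
a=np.degrees(np.arctan2(L[1],L[0]))
print("centre",r[0],"size",r[1],"long axis deg",a,a+180,"px centroid",cv2.minAreaRect(k)[0]);
np.save(f"pics/{n}_h.npy",np.array(cv2.minAreaRect(k)[0]))
E
python3 harp.py w12 "(286,217)" 0.021 48
python3 - <<'E'
import sys; sys.path.insert(0,".")
from m1 import *
import os; os.chdir(".")
s,I=load("w12"); 
for a in (-8,-10,-12): delta(s,[0.478,-0.435,.15],np.radians(a))
b=cv2.imread("pics/w12.png");cv2.imwrite("pics/w12c.png",cv2.resize(b[160:270,230:340],None,fx=5,fy=5))
E
```

```text
centre (485.2886962890625, -431.279541015625) size (97.25531005859375, 26.40700912475586) long axis deg 78.654655 258.65466 px centroid (284.8764343261719, 218.30587768554688)
turn [-0.0038 -0.0017  0.1352] deg 7.747897700663242 shift cur axes mm [-70.6   3.5 161.8] shift target axes [-69.2  12.4 161.9]
turn [-0.0038 -0.0016  0.1701] deg 9.747159242233684 shift cur axes mm [-70.6   3.5 161.8] shift target axes [-68.8  14.8 161.9]
turn [-0.0038 -0.0016  0.205 ] deg 11.746671718939414 shift cur axes mm [-70.6   3.5 161.8] shift target axes [-68.2  17.2 161.9]
```

View pics/w12c.png

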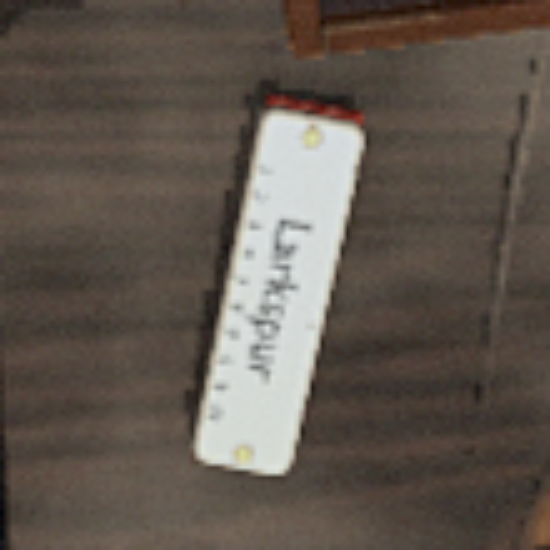

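carry_out(rows=[0, 0, 0.097, 0, 0, 35, 0.7, 0, 0, 0.097, 0, 0, 35, 0.7, 0, 0, 0, -31.5, 11.5, 45, 0.7, 0, 0, 0, -31.5, 11.5, 45, 0.7, 0, 0, 0, 0, 0, 20, 0.7, 0, 0, 0, 0, 0, 0, 0.7, 0, 0, 0, 0, 0, 0, 0.7, 0, 0, 0, 0, 0, 0, 0.7])

```text
t: 18.0
ee_pos: [0.4882, -0.4283, 0.1366]
eef_rot: [2.423, 1.995, -0.001]
force: [0.3, -0.2, -0.6]
opening: 0.7
```

```bash
python3 snap.py w13
```

```text
18.0 [ 0.4882 -0.4283  0.1366] [ 2.4227  1.9952 -0.0012] 0.7001128429415208 [ 0.2858 -0.1689 -0.5801] [-0.9054  0.4252  1.463  -0.0007  1.2503 -0.7123]
```

View pics/w13.png

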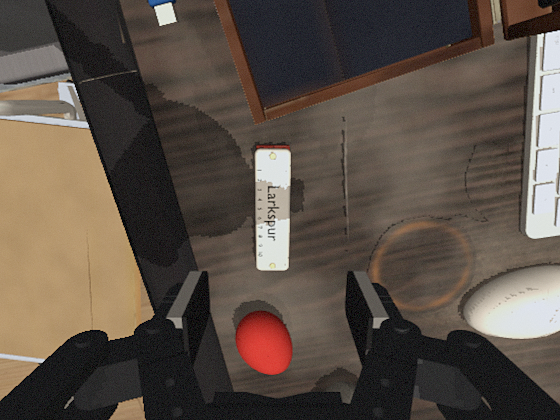

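```bash
python3 harp.py w13 "(273,209)" 0.021 75
python3 - <<'E'
from m1 import *
A,B=load("w12")[1],load("w13")[1]
u=tri([(A,(292.6,187.4)),(B,(272.5,156.5))]);v=tri([(A,(279,251)),(B,(272,265.5))])
print(u,v,(u[0]+v[0])/2,np.degrees(np.arctan2(*(u[0]-v[0])[[1,0]])))
P=plane(B,[(272.5,156.5),(272,265.5)],.021);print(P,P.mean(0))
s=load("w13")[0];delta(s,[*P.mean(0)[:2],0.002],np.radians(-11.35))
E
```

```text
centre (485.3804626464844, -431.239990234375) size (97.11250305175781, 26.051088333129883) long axis deg 78.60782 258.60782 px centroid (272.5, 209.5)
(array([ 0.4944, -0.3878,  0.0268]), [np.float64(0.0004355841276710905), np.float64(0.00043558412767105313)]) (array([ 0.4776, -0.4711,  0.0299]), [np.float64(0.0005404230225349478), np.float64(0.0005404230225349405)]) [ 0.486  -0.4295  0.0284] 78.58904908442767
[[ 0.4938 -0.389   0.021 ]
 [ 0.4764 -0.4748  0.021 ]] [ 0.4851 -0.4319  0.021 ]
turn [0.002  0.0026 0.0052] deg 0.34838110574680714 shift cur axes mm [ -3.8  -2.6 134.6] shift target axes [ -4.2  -2.3 134.6]
```

carry_out(rows=[0.002, 0.002, 0.005, -3.4, -2.4, 30, 0.7, 0, 0, 0, 0, 0, 40, 0.7, 0, 0, 0, 0, 0, 30, 0.7, 0, 0, 0, 0, 0, 20, 0.7, 0, 0, 0, 0, 0, 10, 0.7, 0, 0, 0, 0, 0, 0, 0.7, 0, 0, 0, 0, 0, 0, 0.7], grip_force=40)

```text
t: 18.92
ee_pos: [0.4846, -0.4316, 0.0056]
eef_rot: [-2.43, -1.99, 0.001]
force: [0.5, 0.4, 0.7]
opening: 0.696
```

carry_out(rows=[0, 0, 0, 0, 0.5, 1, 0, 0, 0, 0, 0, 0, 0, 0, 0, 0, 0, 0, 0, 0, 0, 0, 0, 0, 0, 0, 0, 0, 0, 0, 0, 0, 0, 0, 0])

```text
t: 19.55
ee_pos: [0.4848, -0.4313, 0.0039]
eef_rot: [-2.429, -1.989, 0.001]
force: [-0.6, 0.9, 5.5]
opening: 0.299
```

```bash
python3 snap.py w14; python3 harp.py w14 "(275,290)" 0.021 100
```

```text
19.55 [ 0.4848 -0.4313  0.0039] [-2.4292 -1.9886  0.0008] 0.29932569826080524 [-0.6221  0.8574  5.5362] [-0.9127  0.5987  1.5111 -0.0006  1.0341 -0.7135]
centre (483.8076477050781, -429.50347900390625) size (91.3330307006836, 30.878952026367188) long axis deg 78.70363 258.7036 px centroid (273.8662109375, 289.9640197753906)
```

View pics/w14.png

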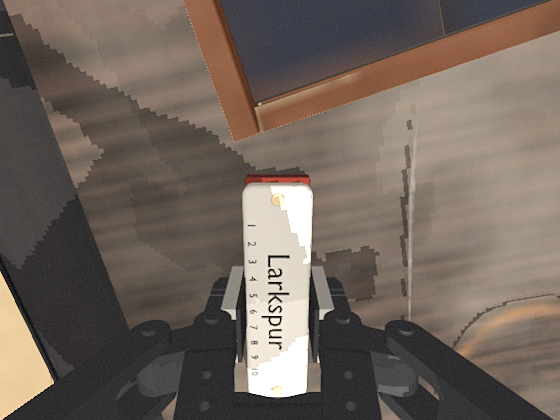

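carry_out(rows=[0, 0, 0, 0, 0, -30, 0, 0, 0, 0, 0, 0, -50, 0, 0, 0, -0.172, 0, 0, -24, 0, 0, 0, -0.172, 0, 0, -24, 0, 0, 0, -0.172, 0, 0, -24, 0, 0, 0, -0.172, 0, 0, -24, 0, 0, 0, -0.172, 0, 0, -24, 0, 0, 0, -0.172, 0, 0, -24, 0, 0, 0, -0.172, 0, 0, -24, 0, 0, 0, -0.172, 0, 0, -24, 0, 0, 0, -0.172, 0, 0, -24, 0, 0, 0, -0.172, 0, 0, -24, 0])

```text
t: 21.1
ee_pos: [0.4849, -0.4311, 0.3225]
eef_rot: [-0.069, -3.137, -0.007]
force: [-0.0, 0.3, -1.7]
opening: 0.299
```

```bash
python3 snap.py w15
python3 - <<'E'
from m1 import *
s,I=load("w15");delta(s,[.5344,.2183,.3],np.radians(87.2))
E
```

```text
21.1 [ 0.4849 -0.4311  0.3225] [-0.0689 -3.1366 -0.0065] 0.2992962516168746 [-0.0027  0.2509 -1.6672] [-0.9124  0.3149  1.235  -0.0006  1.5976 -2.4392]
turn [ 0.0041 -0.0043  0.0049] deg 0.4410097405730376 shift cur axes mm [-21.1 650.9  25.1] shift target axes [-17.8 651.   22.5]
```

View pics/w15.png

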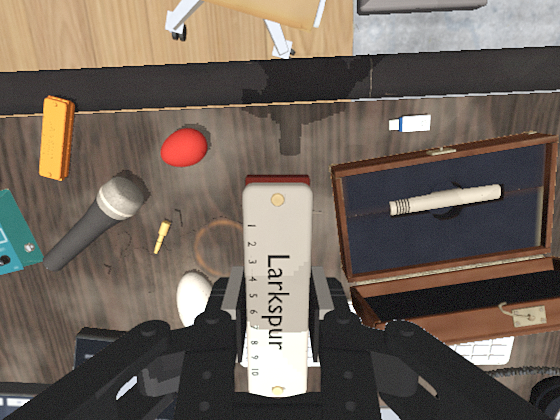

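carry_out(rows=[0, 0, 0.0025, -1.5, 54, 0, 0, 0, 0, 0.0025, -1.5, 54, 0, 0, 0, 0, 0, -1.5, 54, 0, 0, 0, 0, 0, -1.5, 54, 0, 0, 0, 0, 0, -1.5, 54, 0, 0, 0, 0, 0, -1.5, 54, 0, 0, 0, 0, 0, -1.5, 54, 0, 0, 0, 0, 0, -1.5, 54, 0, 0, 0, 0, 0, -1.5, 54, 0, 0, 0, 0, 0, -1.5, 54, 0, 0, 0, 0, 0, -1.5, 54, 0, 0, 0, 0, 0, -1.5, 54, 0, 0])

```text
t: 22.65
ee_pos: [0.5376, 0.2162, 0.323]
eef_rot: [-0.09, -3.136, -0.003]
force: [0.8, -0.2, -0.7]
opening: 0.303
```

carry_out(rows=[0, 0, 0, 0, 0, 0, 0, 0, 0, 0, 0, 0, 0, 0, 0, 0, 0, 0, 0, 0, 0])

```text
t: 23.02
ee_pos: [0.5381, 0.2134, 0.3241]
eef_rot: [-0.089, -3.137, -0.003]
force: [0.9, 0.3, -0.8]
opening: 0.299
```

```bash
python3 snap.py w16
python3 - <<'E'
from m1 import *
s,I=load("w16");delta(s,[.5344,.2183,.1],np.radians(87.2))
E
```

```text
23.025 [0.5381 0.2134 0.3241] [-0.0894 -3.137  -0.0029] 0.2985370940196738 [ 0.9401  0.2693 -0.8435] [ 0.1675  0.1256  1.452   0.0025  1.567  -1.3463]
turn [ 0.0018 -0.0034 -0.0081] deg 0.5143152356705463 shift cur axes mm [  3.2   4.3 224.1] shift target axes [  4.    4.8 224.1]
```

View pics/w16.png

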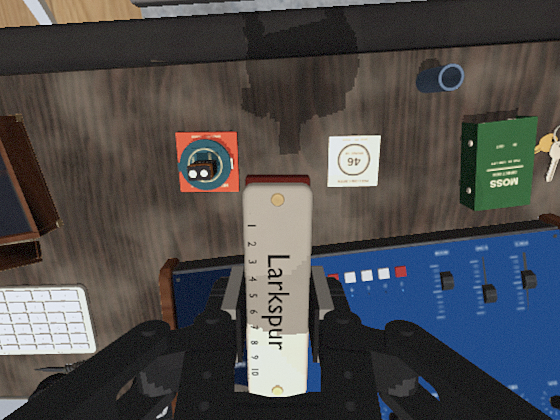

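carry_out(rows=[0, 0, -0.008, 3.5, 4.5, 40, 0, 0, 0, 0, 0, 0, 50, 0, 0, 0, 0, 0, 0, 50, 0, 0, 0, 0, 0, 0, 50, 0, 0, 0, 0, 0, 0, 40, 0, 0, 0, 0, 0, 0, 20, 0, 0, 0, 0, 0, 0, 0, 0, 0, 0, 0, 0, 0, 0, 0, 0, 0, 0, 0, 0, 0, 0])

```text
t: 24.2
ee_pos: [0.5358, 0.2201, 0.0766]
eef_rot: [0.073, 3.14, 0.005]
force: [0.4, -1.5, -0.9]
opening: 0.301
```

```bash
python3 snap.py w17
python3 - <<'E'
from m1 import *
s,I=load("w17");delta(s,[.5344,.2183,.004],np.radians(87.2))
E
```

```text
24.2 [0.5358 0.2201 0.0766] [0.0733 3.1397 0.0048] 0.3014572167342481 [ 0.3994 -1.4782 -0.8851] [ 0.1797  0.3343  1.7126  0.0032  1.093  -1.3458]
turn [0.0031 0.001  0.0022] deg 0.22491397458192888 shift cur axes mm [ 1.4 -2.1 72.6] shift target axes [ 1.3 -1.8 72.6]
```

View pics/w17.png

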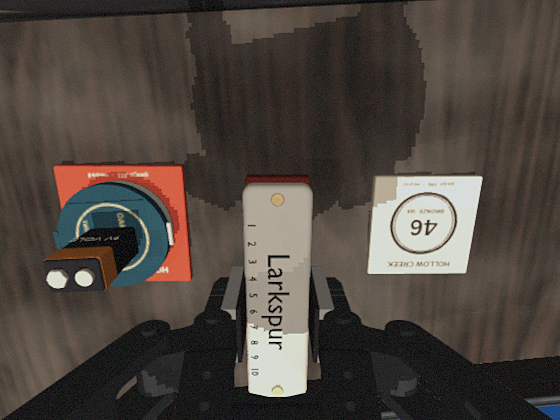

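carry_out(rows=[0.002, 0, 0.002, 1.3, -2, 20, 0, 0, 0, 0, 0, 0, 20, 0, 0, 0, 0, 0, 0, 15, 0, 0, 0, 0, 0, 0, 10, 0, 0, 0, 0, 0, 0, 3, 0, 0, 0, 0, 0, 0, 0, 0, 0, 0, 0, 0, 0, 0, 0, 0, 0, 0, 0, 0, 0, 0])

```text
t: 25.25
ee_pos: [0.5331, 0.218, 0.0071]
eef_rot: [-0.076, -3.139, -0.001]
force: [-0.3, -0.3, -1.4]
opening: 0.298
```

carry_out(rows=[0, 0, 0, -1, 0, 1.5, 0, 0, 0, 0, 0, 0, 1.5, 0, 0, 0, 0, 0, 0, 0.5, 0, 0, 0, 0, 0, 0, 0, 0])

```text
t: 25.75
ee_pos: [0.5339, 0.2179, 0.0039]
eef_rot: [-0.076, -3.138, -0.0]
force: [-3.8, -1.5, 5.1]
opening: 0.299
```

carry_out(rows=[0, 0, 0, 0, 0, -0.5, 0.35, 0, 0, 0, 0, 0, 0, 0.5, 0, 0, 0, 0, 0, 0, 0.6, 0, 0, 0, 0, 0, 0, 0.6, 0, 0, 0, 0, 0, -15, 0.6, 0, 0, 0, 0, 0, -40, 0.6, 0, 0, 0, 0, 0, -50, 0.6, 0, 0, 0, 0, 0, -50, 0.6, 0, 0, 0, 0, 0, -30, 0.6, 0, 0, 0, 0, 0, 0, 0.6, 0, 0, 0, 0, 0, 0, 0.6])

```text
t: 27.12
ee_pos: [0.5335, 0.2177, 0.1879]
eef_rot: [-0.076, -3.137, -0.0]
force: [0.2, 0.5, -0.5]
opening: 0.599
```

```bash
python3 snap.py w18; python3 harp.py w18 "(275,240)" 0.021 60;  python3 - <<'E'
from m1 import *
s,I=load("w18");delta(s,[.4452,.4036,.14],np.radians(90))
E
```

```text
27.125 [0.5335 0.2177 0.1879] [-0.0762 -3.1367 -0.    ] 0.5992438401789895 [ 0.2299  0.4504 -0.5068] [ 0.1774  0.1999  1.6375  0.0008  1.308  -1.345 ]
centre (553.2091674804688, 216.87762451171875) size (26.472572326660156, 60.56710433959961) long axis deg -3.3656094 176.63438 px centroid (277.5, 212.5)
turn [ 0.     -0.0039 -0.0486] deg 2.793264935134656 shift cur axes mm [ 97.1 181.4  48.2] shift target axes [ 88.3 185.9  47.9]
```

View pics/w18.png

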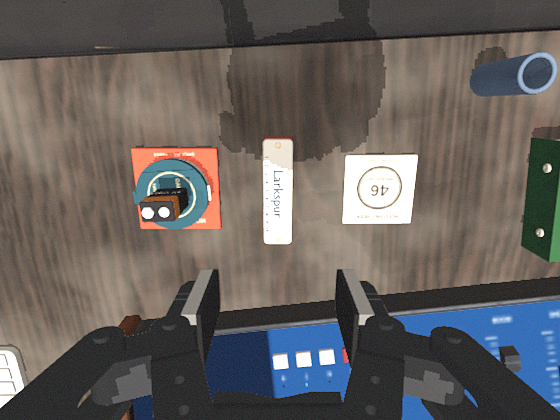

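carry_out(rows=[0, 0, 0, 24.3, 45.4, 0, 0.7, 0, 0, 0, 24.3, 45.4, 0, 0.7, 0, 0, 0, 24.3, 45.4, 0, 0.7, 0, 0, 0, 24.3, 45.4, 0, 0.7, 0, 0, 0, 0, 0, 35, 0.7, 0, 0, 0, 0, 0, 30, 0.7, 0, 0, 0, 0, 0, 0, 0.7, 0, 0, 0, 0, 0, 0, 0.7, 0, 0, 0, 0, 0, 0, 0.7], grip_force=30)

```text
t: 28.3
ee_pos: [0.4468, 0.4044, 0.1255]
eef_rot: [-0.077, -3.14, -0.003]
force: [0.1, 0.3, -0.1]
opening: 0.702
```

```bash
python3 snap.py w19
python3 - <<'E'
from m1 import *
s,I=load("w19");delta(s,[.4452,.4036,.02],np.radians(87.2));print(proj(I,[.4452,.4036,.066]))
E
```

```text
28.3 [0.4468 0.4044 0.1255] [-0.0768 -3.1403 -0.0028] 0.7015512106266382 [ 0.1061  0.3436 -0.0772] [ 0.5344  0.3264  1.6149  0.0018  1.1996 -0.9881]
turn [ 0.0017 -0.0004 -0.    ] deg 0.10325437842302719 shift cur axes mm [  1.5  -1.  105.5] shift target axes [  1.5  -0.8 105.5]
[[275.818 231.965]]
```

View pics/w19.png

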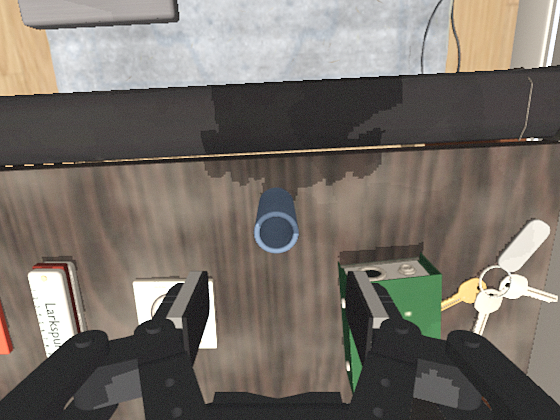

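carry_out(rows=[0, 0, 0, 1.5, -0.5, 25, 0.7, 0, 0, 0, 0, 0, 35, 0.7, 0, 0, 0, 0, 0, 25, 0.7, 0, 0, 0, 0, 0, 15, 0.7, 0, 0, 0, 0, 0, 5, 0.7, 0, 0, 0, 0, 0, 0, 0.7, 0, 0, 0, 0, 0, 0, 0.7])

```text
t: 29.22
ee_pos: [0.4448, 0.4041, 0.0201]
eef_rot: [-0.076, -3.14, -0.002]
force: [-0.3, 0.6, 0.2]
opening: 0.698
```

carry_out(rows=[0, 0, 0, 0, 0, 0, 0, 0, 0, 0, 0, 0, 0, 0, 0, 0, 0, 0, 0, 0, 0, 0, 0, 0, 0, 0, 0, 0])

```text
t: 29.72
ee_pos: [0.4442, 0.4037, 0.0193]
eef_rot: [-0.076, -3.139, -0.001]
force: [-1.1, -0.7, 3.1]
opening: 0.31
```

```bash
python3 snap.py w20
python3 - <<'E'
from m1 import *
s,I=load("w20");delta(s,[.4623,.3164,.021],np.radians(87.2))
E
```

```text
29.725 [0.4442 0.4037 0.0193] [-0.0762 -3.1386 -0.001 ] 0.30954561148822374 [-1.0509 -0.6589  3.0581] [ 0.5358  0.4704  1.6627  0.0019  1.0099 -0.9875]
turn [ 0.0006 -0.0021  0.0003] deg 0.12419657675661572 shift cur axes mm [-22.3 -86.4  -1.8] shift target axes [-22.3 -86.4  -1.7]
```

View pics/w20.png

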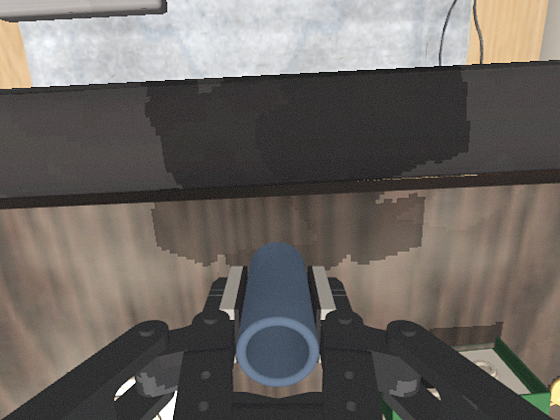

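carry_out(rows=[0, 0, 0, 0, 0, -15, 0, 0, 0, 0, 0, 0, -25, 0, 0, 0, 0, -11, -43.2, 0, 0, 0, 0, 0, -11.3, -43.2, 0, 0, 0, 0, 0, 0, 0, 0, 0, 0, 0, 0, 0, 0, 15, 0, 0, 0, 0, 0, 0, 12, 0, 0, 0, 0, 0, 0, 7, 0, 0, 0, 0, 0, 0, 0, 0, 0, 0, 0, 0, 0, 0, 0, 0, 0, 0, 0, 0, 0, 0])

```text
t: 31.15
ee_pos: [0.4624, 0.3165, 0.0253]
eef_rot: [-0.076, -3.139, -0.001]
force: [0.0, 0.1, -0.8]
opening: 0.313
```

```bash
python3 snap.py w21
python3 - <<'E'
from m1 import *
s,I=load("w21");delta(s,[.4623,.3164,.0193],np.radians(87.2))
E
```

```text
31.15 [0.4624 0.3165 0.0253] [-0.0761 -3.139  -0.0012] 0.31303214210758157 [ 0.0099  0.1434 -0.7823] [ 0.3837  0.3747  1.7807  0.0016  0.9874 -1.1395]
turn [ 0.0007 -0.0017  0.0004] deg 0.10955773342800741 shift cur axes mm [ 0.1 -0.1  6. ] shift target axes [ 0.1 -0.1  6. ]
```

View pics/w21.png

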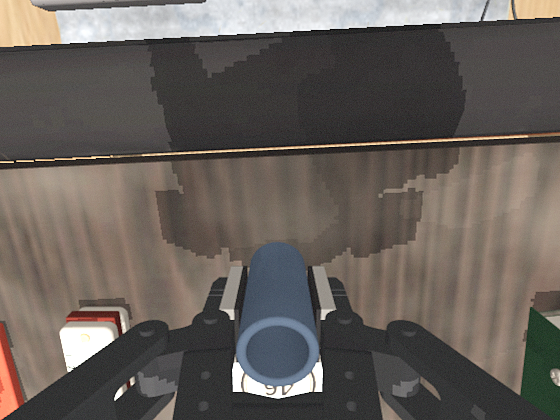

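carry_out(rows=[0, 0, 0, 0, 0, 3, 0, 0, 0, 0, 0, 0, 2, 0, 0, 0, 0, 0, 0, 1, 0, 0, 0, 0, 0, 0, 0.5, 0, 0, 0, 0, 0, 0, 0, 0, 0, 0, 0, 0, 0, 0, 0])

```text
t: 31.95
ee_pos: [0.4621, 0.3162, 0.0192]
eef_rot: [-0.076, -3.138, -0.0]
force: [-4.0, -1.6, 6.7]
opening: 0.314
```

carry_out(rows=[0, 0, 0, 0, 0, -0.5, 0.36, 0, 0, 0, 0, 0, 0, 0.5, 0, 0, 0, 0, 0, 0, 0.7, 0, 0, 0, 0, 0, 0, 0.7, 0, 0, 0, 0, 0, -15, 0.7, 0, 0, 0, 0, 0, -45, 0.7, 0, 0, 0, 0, 0, -50, 0.7, 0, 0, 0, 0, -30, -50, 0.7, 0, 0, 0, 0, -40, -50, 0.7, 0, 0, 0, 0, -30, -30, 0.7, 0, 0, 0, 0, 0, 0, 0.7, 0, 0, 0, 0, 0, 0, 0.7])

```text
t: 33.45
ee_pos: [0.4574, 0.2175, 0.2572]
eef_rot: [-0.076, -3.137, -0.001]
force: [0.1, -0.0, -0.2]
opening: 0.696
```

carry_out(rows=[0, 0, 0, 0, 0, 0, 0.7, 0, 0, 0, 0, 0, 0, 0.7, 0, 0, 0, 0, 0, 0, 0.7])

```text
t: 33.83
ee_pos: [0.4575, 0.2175, 0.2569]
eef_rot: [-0.075, -3.137, -0.0]
force: [0.1, -0.0, -0.8]
opening: 0.701
```

```bash
python3 snap.py w22
```

```text
33.825 [0.4575 0.2175 0.2569] [-0.0753 -3.1367 -0.    ] 0.7005215514486061 [ 0.0635 -0.0057 -0.8063] [ 0.2042 -0.0356  1.7493  0.0009  1.4317 -1.3187]
```

View pics/w22.png

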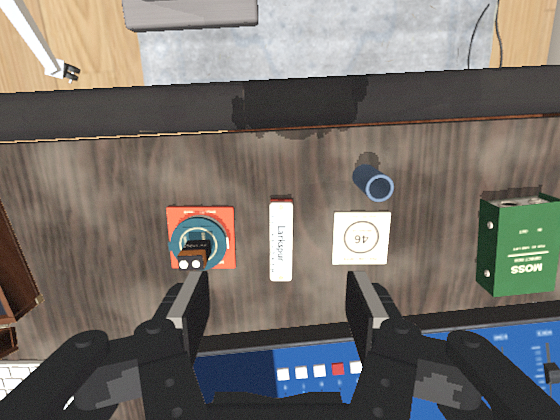

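```bash
cat > fin.py <<'E'
from m1 import *
s,I=load("w22");n="w22"
def rect(c,r,lo,hi,z,cl=5):
    k=roi(n,c,r,lo,hi,cl)[:,0,:];P=plane(I,k,z)[:,:2]*1000;q=cv2.minAreaRect(P.astype(np.float32));return q
print("red",rect((201,238),48,(0,130,60),(9,255,255),.006,15))
print("cream",rect((361,238),42,(0,0,190),(180,255,255),.006))
print("harp",rect((281,240),46,(0,0,165),(180,75,255),.021,9))
e=cv2.fitEllipse(roi(n,(379,186),20,(100,60,140),(125,255,255),3));sl=plane(I,e[0],.066)[0];print("slide rim",e[0],sl)
im=cv2.imread("pics/w22.png");cv2.imwrite("pics/w22c.png",cv2.resize(im[195:285,155:245],None,fx=6,fy=6,interpolation=cv2.INTER_CUBIC))
m=(im.min(2)>190).astype(np.uint8);k=np.zeros_like(m);cv2.circle(k,(189,265),13,1,-1)
_,l,st,ce=cv2.connectedComponentsWithStats(m&k);print(st[1:,4],ce[1:],plane(I,ce[1:],.073))
cr=np.array([.5392,.3132]);a=np.radians(-2.4);d=sl[:2]-cr;x=np.array([np.cos(a),np.sin(a)]);y=np.array([-np.sin(a),np.cos(a)]);print("slide in cream",d@x,d@y)
E
python3 fin.py
```

```text
red ((529.76904296875, 123.18083190917969), (79.28511047363281, 79.19027709960938), 87.36769104003906)
cream ((539.436279296875, 313.1171875), (67.17427062988281, 66.50657653808594), 87.37325286865234)
harp ((534.5283203125, 217.90277099609375), (27.082876205444336, 98.03624725341797), 86.96408081054688)
slide rim (379.2763671875, 187.7100067138672) [0.4633 0.316  0.066 ]
[58 52] [[183.1034 264.4138]
 [195.5385 263.6154]] [[0.5324 0.1182 0.073 ]
 [0.5321 0.131  0.073 ]]
slide in cream -0.07599135149039536 -0.0003869842263966819
```

View pics/w22c.png

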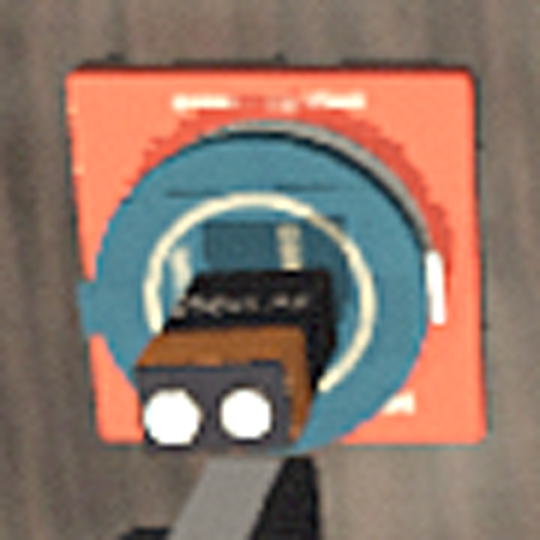

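Run:
```python
from m1 import *
for n,p in(("w2",(35,208)),("w15",(410,123.5))): print(n,plane(load(n)[1],p,.01))
from workcell import env
print(env.sign_off())
```

```text
w2 [[ 0.4395 -0.2539  0.01  ]]
w15 [[ 0.4392 -0.2617  0.01  ]]
the job is handed in; nothing more can be done
None
```

The kit is set out and the job is handed in at about 34 s of the 102 s. The hand-in gives no verdict; these are my own last measurements from the wrist camera:

| Thing | Measured place | Against its target |
|---|---|---|
| Tin | centre at (0.531, 0.124) m, measured before the battery went on | about 1 mm from the red packet's centre at (0.530, 0.123) m |
| Battery | upright on the lid at (0.532, 0.125) m | about 2 mm off the tin's centre |
| Harmonica | flat at (0.5345, 0.218) m | about 1 mm from the midpoint of the packets, and within about 0.5° of the red packet's x axis |
| Slide | upright on the desk, 76 mm in front of the cream packet's centre | under 1 mm sideways, leaving a gap of about 3 cm |

Everything was released, and the arm was held clear and still before hand-in.

Two checks disagreed a little:
- **Harmonica height:** its top triangulated at 27–30 mm against the stated 21 mm, because the two views had a poor baseline for height. I used 21 mm, and the grasp and the touch-down on the desk both fitted that.
- **Memory stick:** two hand-picked readings, from before and partway through the job, differ by 8 mm in y, probably because it sat at the edge of the earlier view. The gripper did not come near it, and I did not look at it again after placing the harmonica.

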